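Make up the table caddies for a fish supper and for pizza

TASK

Make up the two wooden table caddies for service. The long caddy goes to the fish table and gets one salt shaker in its small well, the pepper mill in its large well and the lemon in its rectangular pocket; the short caddy goes to the pizza table and gets the other salt shaker and the spice jar, each upright in a well of its own. Leave the lime and the garlic where they are, and leave the caddies standing on the worktop about where you find them; mind the microwave close behind.

Things in the scene. Friction and masses are not known exactly. Their poses are not given: they have to be found in the camera images.
- long_caddy: Longer wooden condiment caddy, 1.4 kg, loose: 262 (x) by 96 mm (y); top board at z 43 mm, wire end grips to 73. Openings on y = 0: large round well, 74 mm across, at x +84, floor at z 13; pocket 94 (x) by 76 mm (y) at x -8, floor at z 27; small round well, 58 mm across, at x -92, floor at z 13. Origin: centre of underside, on the worktop; x along the row towards the large well, z up.
- short_caddy: Shorter wooden condiment caddy of the same make, 1.4 kg, loose: 164 mm long (x), 96 mm wide (y); top board at z 43 mm, wire end grips to 73. Two small round wells, 58 mm across, at x +36 and -36, y = 0, floors at z 13; either will do for either thing. Origin: centre of underside, on the worktop; x along the row, z up.
- pepper_mill: Turned wooden pepper mill, round, 58 mm across at the base and 190 mm tall; its head, 138 to 179 mm above the base, is 50 mm across, does not turn and can be gripped. Taller than everything else in the stock. Origin: centre of its base; z up. Starts upright in the stock.
- salt_shaker_1: One of two identical salt shakers: round, 44 mm across and 90 mm tall, clear lower body over a grey filling with a narrower grey domed top (34 mm across above 74 mm). Grip the straight body, up to 70 mm above the base. Origin: centre of its base; z up. Starts upright in the stock.
- salt_shaker_2: One of two identical salt shakers: round, 44 mm across and 90 mm tall, clear lower body over a grey filling with a narrower grey domed top (34 mm across above 74 mm). Grip the straight body, up to 70 mm above the base. Origin: centre of its base; z up. Starts upright in the stock.
- lemon: A lemon lying on its side, 78 mm long (its x), 55 mm wide (its y), 56 mm high. Best gripped across its width. Origin: centre of its underside as it lies at the start; z up.
- spice_jar: Spice jar: a straight cylinder 41 mm across and 105 mm tall with a black screw cap and a dark label. Origin: centre of its base; z up. Starts upright in the stock.
- lime: A lime, 55 x 46 x 45 mm, green and smaller than the lemon; not wanted, stays where it is. Origin: centre of its underside.
- garlic_bulb: A bulb of garlic, 60 x 60 x 59 mm; not wanted, stays where it is. Origin: centre of its underside.
Things that resemble listed ones, but are neither listed nor needed, are in the scene too. There is more than one size of the lemon; the one meant has the size given above.

How it is judged (in metres and radians):
At the end, for the whole second after the job is handed in: Mill, one salt shaker, lemon in their places in the long caddy; other salt shaker and jar in the short one, a well each. Standing: base within 12 mm of well centre in x, y and 7 mm in z, tilt under 0.12 rad; lemon origin within 35 mm, under 75 mm high. At rest; lime, garlic within 30 mm of start (x of pepper_mill in the frame of long_caddy between 0.072 and 0.096 m and y of pepper_mill in the frame of long_caddy between -0.012 and 0.012 m and z of pepper_mill in the frame of long_caddy between 0.006 and 0.02 m and angle between pepper_mill's own z axis and vertical below 0.12 rad and x of lemon in the frame of long_caddy between -0.043 and 0.027 m and y of lemon in the frame of long_caddy between -0.035 and 0.035 m and z of lemon in the frame of long_caddy between 0.015 and 0.075 m and (((x of salt_shaker_1 in the frame of long_caddy between -0.104 and -0.08 m and y of salt_shaker_1 in the frame of long_caddy between -0.012 and 0.012 m and z of salt_shaker_1 in the frame of long_caddy between 0.006 and 0.02 m and angle between salt_shaker_1's own z axis and vertical below 0.12 rad) and ((x of salt_shaker_2 in the frame of short_caddy between 0.024 and 0.048 m and y of salt_shaker_2 in the frame of short_caddy between -0.012 and 0.012 m and z of salt_shaker_2 in the frame of short_caddy between 0.006 and 0.02 m and angle between salt_shaker_2's own z axis and vertical below 0.12 rad) or (x of salt_shaker_2 in the frame of short_caddy between -0.048 and -0.024 m and y of salt_shaker_2 in the frame of short_caddy between -0.012 and 0.012 m and z of salt_shaker_2 in the frame of short_caddy between 0.006 and 0.02 m and angle between salt_shaker_2's own z axis and vertical below 0.12 rad))) or ((x of salt_shaker_2 in the frame of long_caddy between -0.104 and -0.08 m and y of salt_shaker_2 in the frame of long_caddy between -0.012 and 0.012 m and z of salt_shaker_2 in the frame of long_caddy between 0.006 and 0.02 m and angle between salt_shaker_2's own z axis and vertical below 0.12 rad) and ((x of salt_shaker_1 in the frame of short_caddy between 0.024 and 0.048 m and y of salt_shaker_1 in the frame of short_caddy between -0.012 and 0.012 m and z of salt_shaker_1 in the frame of short_caddy between 0.006 and 0.02 m and angle between salt_shaker_1's own z axis and vertical below 0.12 rad) or (x of salt_shaker_1 in the frame of short_caddy between -0.048 and -0.024 m and y of salt_shaker_1 in the frame of short_caddy between -0.012 and 0.012 m and z of salt_shaker_1 in the frame of short_caddy between 0.006 and 0.02 m and angle between salt_shaker_1's own z axis and vertical below 0.12 rad)))) and ((x of spice_jar in the frame of short_caddy between 0.024 and 0.048 m and y of spice_jar in the frame of short_caddy between -0.012 and 0.012 m and z of spice_jar in the frame of short_caddy between 0.006 and 0.02 m and angle between spice_jar's own z axis and vertical below 0.12 rad) or (x of spice_jar in the frame of short_caddy between -0.048 and -0.024 m and y of spice_jar in the frame of short_caddy between -0.012 and 0.012 m and z of spice_jar in the frame of short_caddy between 0.006 and 0.02 m and angle between spice_jar's own z axis and vertical below 0.12 rad)) and linear speed of each of pepper_mill, salt_shaker_1, salt_shaker_2, lemon, spice_jar below 0.02 m/s and distance of each of lime, garlic_bulb from where it was at the start of the episode below 0.03 m); the robot touches nothing.
It fails at once if the lime or the garlic is moved more than 30 mm (distance of any of lime, garlic_bulb from where it was at the start of the episode above 0.03 m).
It fails at once if a caddy is pushed more than 50 mm (distance of any of long_caddy, short_caddy from where it was at the start of the episode above 0.05 m).
It also fails if it takes over 120 s, if anything falls off the work surface, if the arm or the gripper's body presses on something with over 40 N, if the wrist force passes 120 N, or if a joint passes its speed limit or range.

ROBOT

A 6-joint arm with a two-finger parallel gripper is mounted at the origin on a cart in front of the work surface, level with it; the furniture and walls round the work are solid. World frame = base frame: x ahead of the robot, y to its left, z up, the work surface at z = 0. Lengths are in mm, angles in degrees, forces in N, time in s.
With the tool pointing down it reaches from about 350 to 850 mm from the base axis. Payload 8.1 kg.
Tool frame: the origin (TCP) lies at the very end of the fingers, on their centre line; the grasp point (between the pads) lies 19 mm behind it (r.grasp_offset is the distance from the TCP to the grasp point, in mm); z points along the fingers, y is the line along which they close (so a half turn about z gives the same grasp; the last joint's range is limited). The gripper opens to 85 mm and grips with 20 to 120 N. Pads are 22 mm wide; open, the fingers measure 114 mm over their backs; the gripper's body (76 mm by 85 mm) begins 54 mm behind the grasp point. The pads swing forward as they close: fully open they stand 13 mm farther back than shut.
Start: joints at [59.278, 7.471, 85.268, -0, 87.261, -4.893], TCP at [261.392, 540.074, 231.292] pointing down, gripper open.
Joint ranges: [-169.43, 169.43], [-51.17, 129.36], [1.28, 143.12], [-76.62, 256.62], [0, 156.53], [-152.29, 152.29]. Speed limits (degrees/s): [136.94, 136.94, 159.86, 180, 180, 180].

INTERFACE

Orientations are given as [roll, pitch, yaw] about the fixed x, y, z axes, in that order (R = Rz(yaw) Ry(pitch) Rx(roll)).
In Python, from bench import r gives the robot as it stands.
- The arm moves only by the tool carry_out, never from a script. Its argument "commands" is a list of rows, each an object with "jaw": the finger opening in m, from 0 to 0.0854; "translation": the shift along the tool's x, y, z in m, a list of three; "spin": the turn about the tool's z in rad. A call has exactly 8 rows; each row shifts and turns the commanded pose from where the row before left it, along the tool's axes as they then stand; what a row does not reach is not made up. A row lasts 1/12 s, in which the tool goes at most 41.7 mm and 7.16 degrees, less where a joint would pass 70% of its speed; a pose out of reach is approached as far as the arm can. A call is refused whole if a number of a shift passes 0.0417 or a number of a turn 0.125, either way. A call with a gripper value outside its range is refused whole. The fingers move at their own pace and stop on an object; "squeeze" is the grip in N (left out, the last holds). Time passes only in rows, so rows that do not move let the fingers close, or fill a call up. It gives the time, the measured TCP pose, the force, the opening and the grip force at its end, in the units of the state.
- r.sense(): the state, without advancing time (a new reading comes with each control period).
- r.snapshot(name): name is "side" or "top"; returns a dict with "pixels" (400x640x3 uint8, blue, green, red), "K" (3x3 intrinsics, pixels), "extrinsics" (4x4, takes a point from camera to world coordinates). Camera axes: x right, y down, z forward; pixel columns grow to the right and rows downward; lengths in mm; the calibration is good to about 2 mm. A picture is of the moment at which its call begins. There is no depth.
- r.hand_in(): hands the job in; it is judged then, once.
Trained networks look in a picture, given as the dict that the camera call returned (one of the last four; its "shot" number tells which), for a name from the list of things; names that differ only in an ending like _2 or _b are one class to them, and where a whole thing is asked for, a point or a joint stands for the part that bears it (a point fixed in the world has none). Each returns a list of dicts, best first, with "score" (0 to 1); they miss things now and then, are a little off and sometimes report something else, mostly with a low value. They report only what shows in the picture. A call takes as long as a camera call. They do not tell look-alikes from the thing itself.
- r.spot_in(picture, target): "xy" ([column, row] in pixels, amid what is visible of it).
- r.regions_of(picture, target): "pixels" (400x640 bool, what is visible of it) and "xy" ([column, row] in pixels, amid what is visible of it).
- r.landmark_of(picture, target): "xy" ([column, row] in pixels: a listed point, or the origin of a listed thing).
The state is a dict: "time": time; "joint_pos": joint angles; "qd": joint speeds; "joint_efforts": joint torques, N m; "tool_pos": TCP position; "tcp_rot": TCP orientation; "ft_force": force on the tool from outside, world axes, zero at the start; "wrist_torque": the same for the moment, N m; "finger_gap": finger opening in mm; "grip_force": force on a finger pad.
Only numpy, scipy, OpenCV 4.12 (cv2) and the standard library are available. Lean on these libraries where they do the work, as an engineer would, in place of code of your own. Each camera call takes 0.05 s, during which the arm holds its last target. There are 200 camera calls.

## Working session

There is one attempt and no reset: what is moved stays moved. The work goes in short steps, Python scripts to look and compute and a tool call to move; the robot and the scene stay as the last step left them, time stands still between calls to the robot, and variables do not carry over. Pictures are saved under pics/ and viewed, at most 18 in all, crops included, and the job is handed in when it is done.

Besides the shell and the picture viewer there is one more tool, called after ">>>" by a JSON object that holds its "method" and its "body". carry_out: Moves the arm, as the interface text tells. Its arguments: {"type":"object","properties":{"commands":{"type":"array","items":{"type":"object","properties":{"jaw":{"type":"number"},"translation":{"type":"array","items":{"type":"number"}},"spin":{"type":"number"}}}},"squeeze":{"type":"number"}},"required":["commands"]}

```bash
ls; mkdir -p pics; python3 - <<'E'
from bench import r
import cv2,pickle
P={}
for n in("top","side"):
    p=r.snapshot(n);P[n]=p
    cv2.imwrite(f"pics/{n}0.png",p["pixels"])
    print(n,p["K"].tolist(),p["extrinsics"].round(3).tolist() if hasattr(p["extrinsics"],'round') else p["extrinsics"])
    for t in["long_caddy","short_caddy","pepper_mill","salt_shaker_1","lemon","spice_jar","lime","garlic_bulb"]:
        print(t,"spot",[([round(v) for v in d["xy"]],round(d["score"],2)) for d in r.spot_in(p,t)],"lm",[([round(v,1) for v in d["xy"]],round(d["score"],2)) for d in r.landmark_of(p,t)])
pickle.dump(P,open("p0.pkl","wb"))
print(r.sense())
E
```

```text
pics
top [[520.6050145961532, 0.0, 319.95415355230983], [0.0, 520.6050145961532, 200.09802515195835], [0.0, 0.0, 1.0]] [[-0.003, -0.995, 0.1, 387.699], [-1.0, 0.003, -0.004, 119.691], [0.003, -0.1, -0.995, 1332.08], [0.0, 0.0, 0.0, 1.0]]
long_caddy spot [([226, 206], 0.9)] lm [([227.7, 207.7], 0.78)]
short_caddy spot [([449, 205], 0.69)] lm [([449.5, 204.1], 0.84)]
pepper_mill spot [([393, 238], 0.6), ([336, 159], 0.2)] lm [([388.8, 236.8], 0.79)]
salt_shaker_1 spot [([387, 180], 0.67), ([288, 233], 0.5)] lm [([383.5, 179.2], 0.75), ([289.6, 234.2], 0.53)]
lemon spot [([336, 202], 0.57), ([169, 173], 0.48)] lm [([172.5, 173.5], 0.82), ([334.0, 205.8], 0.64)]
spice_jar spot [([288, 179], 0.8), ([345, 248], 0.33)] lm [([290.3, 180.0], 0.71)]
lime spot [([335, 159], 0.79), ([288, 178], 0.67)] lm [([334.5, 161.1], 0.67)]
garlic_bulb spot [([343, 247], 0.77)] lm [([341.1, 249.1], 0.8)]
side [[491.80180148784507, 0.0, 322.65434163488476], [0.0, 491.80180148784507, 196.4449179106791], [0.0, 0.0, 1.0]] [[-0.842, -0.198, 0.502, -105.754], [-0.54, 0.297, -0.788, 1118.686], [0.006, -0.934, -0.3
[... 694 characters left out ...]
.6], 0.65)]
{'time': 1.7, 'joint_pos': array([ 5.92776713e+01,  7.47245861e+00,  8.52672110e+01, -8.06247811e-04,
        8.72623700e+01, -4.89522008e+00]), 'qd': array([ 0.01659191,  0.10376934, -0.09597555, -0.04948522, -0.00481506,
        0.00329266]), 'joint_efforts': array([-2.78445268e-04, -5.69310737e+01, -5.00845671e+01, -2.54749939e-04,
        1.63533932e-03,  4.22934681e-05]), 'tool_pos': array([261.39885717, 540.06487429, 231.28438929]), 'tcp_rot': array([-1.79997899e+02,  6.28346388e-04,  1.54172930e+02]), 'ft_force': array([-0.14676682,  0.70760876,  0.68369512]), 'wrist_torque': array([ 0.03110359, -0.04609934,  0.01915968]), 'grip_force': 0.0, 'finger_gap': 85.4060521577582}
```

View images.

View pics/top0.png

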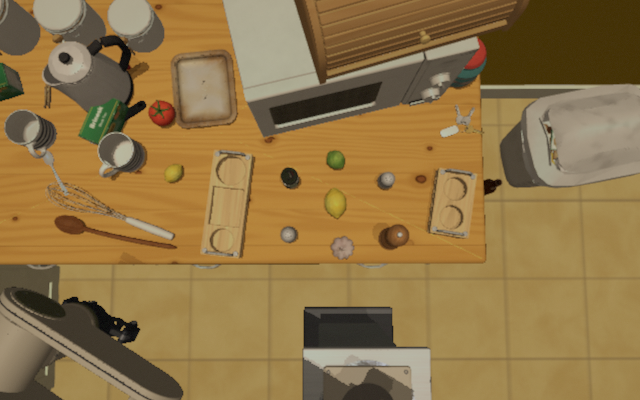

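View pics/side0.png

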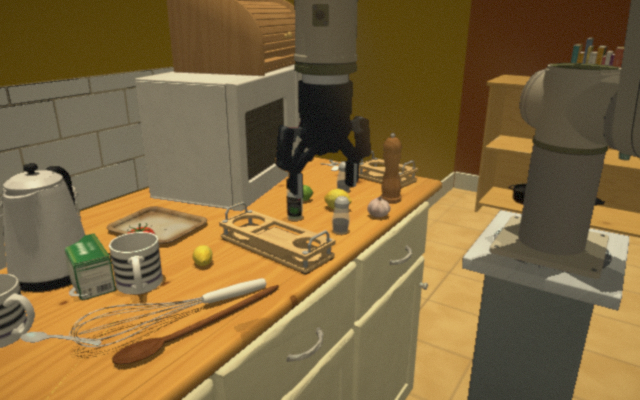

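```bash
cat > h.py <<'E'
import numpy as np,cv2
from scipy.optimize import minimize
def proj(p,X):
    E=np.linalg.inv(np.array(p["extrinsics"]));X=np.atleast_2d(X)
    c=X@E[:3,:3].T+E[:3,3];u=c@np.array(p["K"]).T
    return u[:,:2]/u[:,2:]
def back(p,uv,z):
    E=np.array(p["extrinsics"]);d=E[:3,:3]@np.linalg.solve(np.array(p["K"]),[uv[0],uv[1],1.])
    return E[:3,3]+d*(z-E[2,3])/d[2]
def tri(ps,uvs):  # least squares intersection
    A=np.zeros((3,3));b=np.zeros(3)
    for p,uv in zip(ps,uvs):
        E=np.array(p["extrinsics"]);d=E[:3,:3]@np.linalg.solve(np.array(p["K"]),[uv[0],uv[1],1.]);d/=np.linalg.norm(d)
        M=np.eye(3)-np.outer(d,d);A+=M;b+=M@E[:3,3]
    return np.linalg.solve(A,b)
def ring(rad,z,x=0,y=0,n=24):
    t=np.linspace(0,2*np.pi,n,endpoint=False);return np.c_[x+rad*np.cos(t),y+rad*np.sin(t),0*t+z]
def box(l,w,h):return np.array([[sx*l/2,sy*w/2,z] for sx in(-1,1) for sy in(-1,1) for z in(0,h)])
def ell(a,b,c):
    g=[];
    for ph in np.linspace(-1.5,1.5,9):
        for t in np.linspace(0,6.28,20):g.append([a/2*np.cos(ph)*np.cos(t),b/2*np.cos(ph)*np.sin(t),c/2+c/2*np.sin(ph)])
    return np.array(g)
M={"long_caddy":box(262,96,43),"short_caddy":box(164,96,43),
"pepper_mill":np.r_[ring(29,0),ring(25,138),ring(25,179),ring(8,190)],
"salt_shaker_1":np.r_[ring(22,0),ring(22,74),ring(12,90)],"spice_jar":np.r_[ring(20.5,0),ring(20.5,105)],
"lemon":ell(78,55,56),"lime":ell(55,46,45),"garlic_bulb":ell(60,60,59)}
def place(m,x,y,yaw,z=0):
    c,s=np.cos(yaw),np.sin(yaw);return m@np.array([[c,s,0],[-s,c,0],[0,0,1]])+[x,y,z]
def hullmask(p,X,S=4):
    m=np.zeros((400*S,640*S),np.uint8);cv2.fillConvexPoly(m,cv2.convexHull(np.round(proj(p,X)*S+S/2-.5).astype(np.int32)),1);return m
def fit(p,mask,model,x0,yaw0=0,z=0,useyaw=True,S=4):
    mm=cv2.resize(mask.astype(np.uint8),None,fx=S,fy=S,interpolation=cv2.INTER_NEAREST)
    def f(q):
        h=hullmask(p,place(model,q[0],q[1],q[2]/50 if useyaw else yaw0,z),S);return -(h&mm).sum()/(h|mm).sum()
    n=3 if useyaw else 2
    x=np.r_[x0[:2],yaw0*50][:n];sim=np.vstack([x]+[x+12*np.eye(n)[i] for i in range(n)])
    o=minimize(f,x,method="Nelder-Mead",options=dict(initial_simplex=sim,xatol=.1,fatol=1e-4))
    return o.x[0],o.x[1],(o.x[2]/50 if useyaw else yaw0),-o.fun
E
python3 - <<'E'
from bench import r
from h import *
import pickle
P={n:r.snapshot(n) for n in("top","side")};pickle.dump(P,open("p1.pkl","wb"))
t=P["top"];im=cv2.resize(t["pixels"],None,fx=5,fy=5,interpolation=cv2.INTER_CUBIC)
def dr(im,X,c): cv2.polylines(im,[np.round((proj(t,X)+.5)*5).astype(np.int32)],True,c,1)
R={}
for n,m in M.items():
    rg=r.regions_of(t,n)[:2]
    for g in rg:
        if g["score"]<.3: continue
        x0=back(t,g["xy"],20);mask=np.array(g["pixels"])
        big=n in("long_caddy","short_caddy","lemon","lime")
        best=max((fit(t,mask,m,x0,y0,0,big) for y0 in((-.3,.3) if n!="lemon" else (-.8,0,.8))),key=lambda q:q[3]) if big else fit(t,mask,m,x0,0,0,False)
        print(n,round(g["score"],2),np.round(best,2),mask.sum());R.setdefault(n,[]).append(best)
        if "caddy" in n:
            L=131 if n[0]=="l" else 82
            dr(im,place(np.array([[-L,-48,43],[L,-48,43],[L,48,43],[-L,48,43]]),*best[:3]),(0,0,255))
            for x,rr in(((84,37),(-92,29)) if n[0]=="l" else ((36,29),(-36,29))):
                dr(im,place(ring(rr,43,x),*best[:3]),(255,0,0));dr(im,place(ring(rr,13,x),*best[:3]),(0,255,0))
        else:
            dr(im,proj and place(m[:24] if n not in("lemon","lime","garlic_bulb") else m[80:100],*best[:3]),(0,0,255))
            if n=="pepper_mill":dr(im,place(m[48:72],*best[:3]),(255,0,0))
            if n[:2]in("sa","sp"):dr(im,place(m[24:48],*best[:3]),(255,0,0))
s=P["side"]
for n,a,b in(("lm pep",(388.8,236.8),(389,198.8)),("salt far",(383.5,179.2),(342.7,191.1)),("salt near",(289.6,234.2),(342,232.2)),("lemon",(334,205.8),(335.4,208.2)),("jar",(290.3,180),(293.3,218.9)),("short",(449.5,204.1),(388,179))):
    print(n,tri([t,s],[a,b]).round(1))
pickle.dump(R,open("r.pkl","wb"))
a=im[140*5:260*5,195*5:260*5];b=im[155*5:250*5,425*5:485*5]
c=np.zeros((600,325+300,3),np.uint8);c[:,:325]=a;c[:475,325:]=b;cv2.imwrite("pics/cad.png",c)
cv2.imwrite("pics/obj.png",im[144*5:264*5,270*5:420*5])
E
```

```text
long_caddy 0.71 [ 5.00260000e+02  4.15250000e+02 -1.62000000e+00 -1.66916202e+14] 4253
short_caddy 0.8 [316.2  -89.06   0.58  -0.  ] 2744
pepper_mill 0.74 [ 477.86 -132.98    0.     -0.  ] 583
salt_shaker_1 0.75 [626.93 -51.31   0.    -0.  ] 217
salt_shaker_1 0.67 [481.19 212.96   0.    -0.  ] 236
spice_jar 0.67 [634.62 211.59   0.    -0.  ] 325
lemon 0.51 [601.33 546.61  -0.8   -0.  ] 264
lime 0.83 [648.17 125.16  -0.73  -0.  ] 266
lime 0.58 [450.8  254.67  -0.94  -0.  ] 245
garlic_bulb 0.94 [429.21 129.12   0.    -0.  ] 368
lm pep [426.9 -60.3   2.2]
salt far [573.6 -50.7  -1.7]
salt near [432.5 191.9  -3.2]
lemon [510.6  81.2   2.9]
jar [574.3 191.4  -2.9]
short [ 508.4 -219.1    0. ]h.py:35: RuntimeWarning: overflow encountered in scalar negative
  h=hullmask(p,place(model,q[0],q[1],q[2]/50 if useyaw else yaw0,z),S);return -(h&mm).sum()/(h|mm).sum()
```

View pics/cad.png

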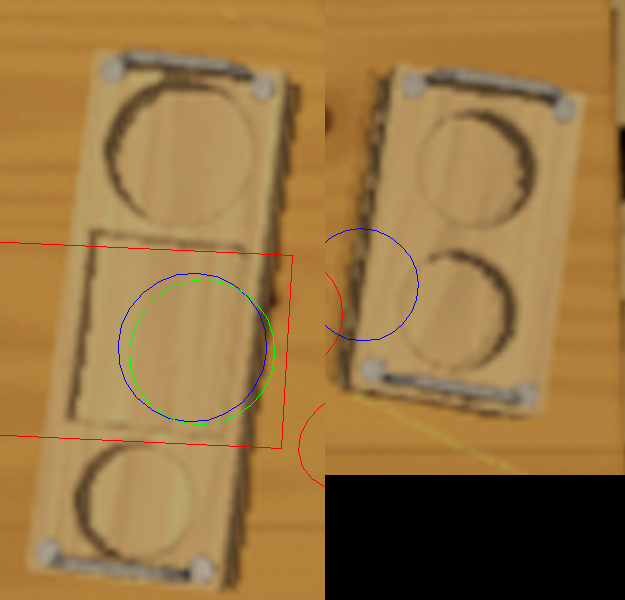

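View pics/obj.png

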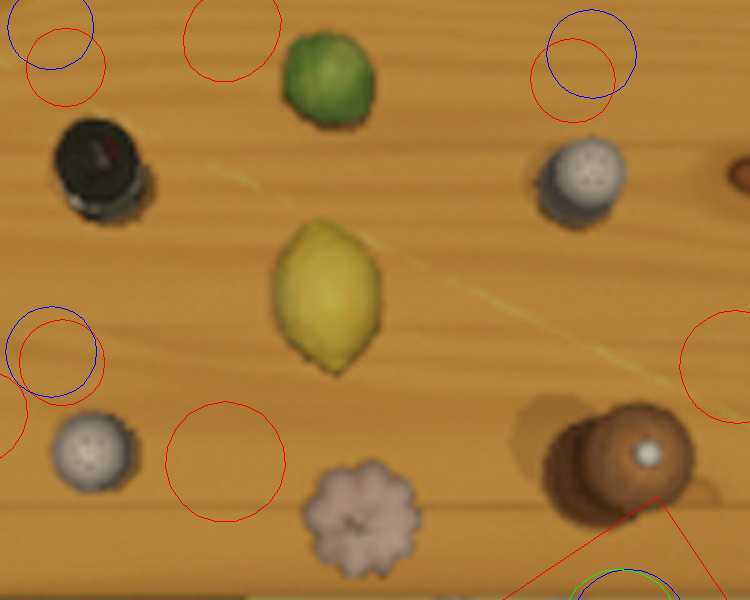

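```bash
sed -i 's/return -(h&mm).sum()\/(h|mm).sum()/return -float((h\&mm).sum())\/float((h|mm).sum())/' h.py; python3 - <<'E'
from bench import r
from h import *
import pickle
P={n:r.snapshot(n) for n in("top","side")};t,s=P["top"],P["side"]
f=lambda u,v,ox,oy:((u+.5)/5-.5+ox,(v+.5)/5-.5+oy)
L=f(180,153,195,140);l=f(133,502,195,140);A=f(476.5-325,169.5,425,155);B=f(456.5-325,310,425,155)
for n,a,b,oa in(("long",L,l,84),("short",A,B,36)):
    p,q=back(t,a,43),back(t,b,43);d=p-q;e=d/np.linalg.norm(d);print(n,"hand",p.round(1),q.round(1),"len",np.linalg.norm(d).round(1),"yaw",np.degrees(np.arctan2(d[1],d[0])).round(1),"org",(p-e*oa)[:2].round(1))
for n,z,u,v in(("saltfar top",90,591,172),("saltnear top",90,91,453),("mill top",190,648,453),("jar top",105,97,160),("lemon",28,328,298)):
    print(n,back(t,f(u,v,270,144),z).round(1))
for k,p in P.items():
  for n,m in M.items():
    for g in r.regions_of(p,n)[:3]:
        if g["score"]<.3: continue
        x0=back(p,g["xy"],25);mask=np.array(g["pixels"])
        big=n in("long_caddy","short_caddy","lemon","lime")
        b=max((fit(p,mask,m,x0,y0,0,big) for y0 in((-.3,.3) if "caddy" in n else (-.8,0,.8) if big else (0,))),key=lambda q:q[3])
        print(k,n,round(g["score"],2),np.round(b,2),np.round(g["xy"]),mask.sum())
# microwave lower front edge & top front edge
for uv,z in(((267,137),0),((396,100),0),((250,100),280)):print("mw",back(t,uv,z).round(0))
import cv2;cv2.imwrite("pics/side1.png",cv2.resize(s["pixels"][120:280,200:440],None,fx=3.3,fy=3.3,interpolation=cv2.INTER_CUBIC))
E
```

```text
long hand [593.2 338.5  43. ] [419.1 359.2  43. ] len 175.3 yaw -6.8 org [509.8 348.4]
short hand [ 545.5 -221.8   43. ] [ 475.3 -209.8   43. ] len 71.3 yaw -9.7 org [ 510.1 -215.7]
saltfar top [565.7 -48.3  90. ]
saltnear top [431.3 192.2  90. ]
mill top [427.  -57.8 190. ]
jar top [570.  188.9 105. ]
lemon [511.   76.8  28. ]
top long_caddy 0.81 [ 5.1038e+02  3.4988e+02 -1.1000e-01  9.5000e-01] [228. 207.] 4173
top short_caddy 0.91 [ 5.1019e+02 -2.1628e+02 -1.6000e-01  9.7000e-01] [451. 205.] 2796
top pepper_mill 0.95 [423.39 -55.75   0.     0.86] [394. 237.] 569
top salt_shaker_1 0.73 [565.75 -45.36   0.     0.75] [385. 180.] 257
top salt_shaker_1 0.48 [431.38 194.61   0.     0.88] [287. 233.] 253
top spice_jar 0.75 [570.7  190.94   0.     0.87] [291. 175.] 286
top lemon 0.78 [5.1178e+02 7.7490e+01 2.3000e-01 9.2000e-01] [338. 203.] 497
top lemon 0.76 [5.9175e+02 4.9169e+02 8.7000e-01 4.9000e-01] [170. 175.] 256
top lemon 0.74 [ 4.7216e+02 -2.2867e+02  1.7000e-01  2.0000e-01] [453. 204.] 2744
top lime 0.7 [623.25  77.93   0.75   0.93] [335. 161.] 310
top garlic_bulb 0.58 [399.81  63.31   0.     0.86] [342. 248.] 393
top garlic_bulb 0.4 [622.25  77.8    0.     0.66] [335. 162.] 288
side long_caddy 0.87 [ 5.1421e+02  3.4509e+02 -1.0000e-01  9.1000e-01] [280. 241.] 4124
side short_caddy 0.92 [ 5.1555e+02 -2.3561e+02  1.0000e-02  5.7000e-01] [379. 173.] 758
side pepper_mill 0.38 [ 5.7325e+02 -6.7120e+01  0.0000e+00  2.1000e-01] [342. 179.] 256
side salt_shaker_1 0.88 [436.38 187.29   0.     0.83] [340. 218.] 586
side salt_shaker_1 0.58 [ 5.7589e+02 -5.6420e+01  0.0000e+00  5.2000e-01] [342. 180.] 247
side spice_jar 0.56 [5.6919e+02 1.9326e+02 0.0000e+00 5.3000e-01] [292. 208.] 393
side lemon 0.8 [522.45  69.2    1.63   0.6 ] [331. 195.] 260
side garlic_bulb 0.63 [392.25  75.14   0.     0.77] [378. 207.] 342
mw [687. 252.   0.]
mw [785. -85.   0.]
mw [702. 260. 280.]
```

View pics/side1.png

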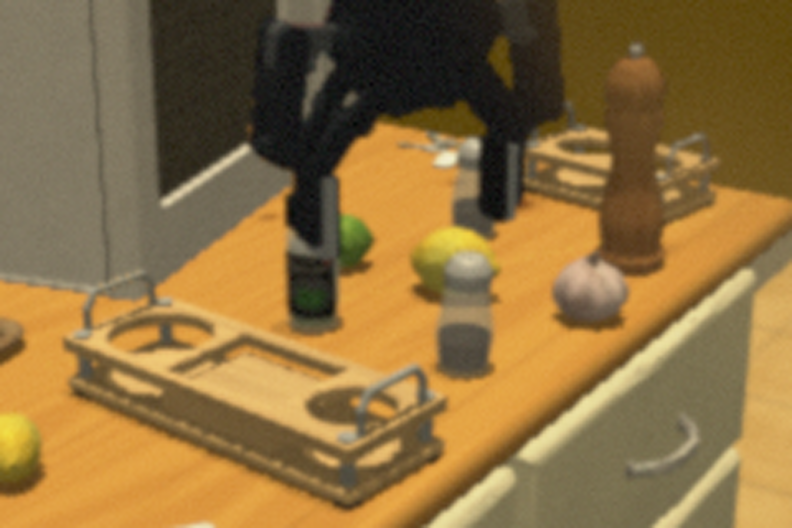

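The top crop shows the wanted lemon at about (335,203) and a smaller look-alike at (173,173). The salts are at (388,178) and (288,234), the jar at (289,176), the mill at (397,235) and a green lime at (335,160). The long caddy's wells are at (231,170) and (221,240), the short caddy's at (455,188) and (451,216). The side crop shows the big lemon, both salts, the jar and the mill upright on the worktop. The lemon at (335,203) measures about 54 × 78 mm, so that's the one I'll take.

>>> {"method": "carry_out", "body": {"commands": [{"spin": -0.104,"translation": [0,0,0],"jaw": 0.0854},{"spin": -0.104,"translation": [0,0,0],"jaw": 0.0854},{"spin": -0.103,"translation": [0,0,0],"jaw": 0.0854},{"translation": [-0.018,-0.027,0],"spin": 0,"jaw": 0.0854},{"translation": [-0.018,-0.027,0],"spin": 0,"jaw": 0.0854},{"translation": [-0.018,-0.027,0],"spin": 0,"jaw": 0.0854},{"translation": [-0.018,-0.027,0],"spin": 0,"jaw": 0.0854},{"translation": [-0.018,-0.027,0],"spin": 0,"jaw": 0.0854}], "squeeze": 40}}

```text
time: 3.77
tool_pos: [332.0, 392.5, 231.3]
tcp_rot: [180.0, 0.0, 172.0]
ft_force: [0.7, -0.2, -0.3]
finger_gap: 85.5
grip_force: 0.0
```

>>> {"method": "carry_out", "body": {"commands": [{"translation": [-0.018,-0.027,0],"spin": 0,"jaw": 0.0854},{"translation": [-0.018,-0.027,0],"spin": 0,"jaw": 0.0854},{"translation": [-0.018,-0.027,0],"spin": 0,"jaw": 0.0854},{"translation": [-0.018,-0.027,0],"spin": 0,"jaw": 0.0854},{"translation": [-0.018,-0.027,0],"spin": 0,"jaw": 0.0854},{"translation": [-0.018,-0.027,0],"spin": 0,"jaw": 0.0854},{"translation": [-0.018,-0.024,0],"spin": 0,"jaw": 0.0854},{"translation": [0,0,0.03],"spin": 0,"jaw": 0.0854}]}}

```text
time: 4.43
tool_pos: [436.1, 189.1, 207.3]
tcp_rot: [179.8, 0.6, 171.8]
ft_force: [1.0, 0.8, 0.3]
finger_gap: 85.4
grip_force: 0.0
```

```bash
cat > g.py <<'E'
import numpy as np,sys
from bench import r
def go(x,y,z):
    s=r.sense();ps=np.radians(s["tcp_rot"][2]);d=np.array([x,y,z])-s["tool_pos"]
    c,n=np.cos(ps),np.sin(ps)
    print("t",round(s["time"],2),"tcp",s["tool_pos"].round(1),"yaw",s["tcp_rot"].round(2),"gap",round(s["finger_gap"],1),"grip",round(s["grip_force"],1),"F",s["ft_force"].round(1))
    print("tool shift",np.round([c*d[0]+n*d[1],n*d[0]-c*d[1],-d[2]],1),"len",np.linalg.norm(d).round(0))
if len(sys.argv)==4 and sys.argv[0].endswith("g.py"):go(*map(float,sys.argv[1:]))
E
python3 g.py 431.5 192.5 36
```

```text
t 4.43 tcp [436.1 189.1 207.3] yaw [179.83   0.64 171.77] gap 85.4 grip 0.0 F [1.  0.8 0.3]
tool shift [  5.1   2.7 171.3] len 171.0
```

>>> {"method": "carry_out", "body": {"commands": [{"translation": [-0.001,0,0.033],"spin": 0,"jaw": 0.0854},{"translation": [0,0,0.033],"spin": 0,"jaw": 0.0854},{"translation": [0,0,0.033],"spin": 0,"jaw": 0.0854},{"translation": [0,0,0.033],"spin": 0,"jaw": 0.0854},{"translation": [0,0,0.033],"spin": 0,"jaw": 0.0854},{"translation": [0,0,0],"spin": 0,"jaw": 0.0854},{"translation": [0,0,0],"spin": 0,"jaw": 0.0854},{"translation": [0,0,0],"spin": 0,"jaw": 0.0854}]}}

```text
time: 5.1
tool_pos: [432.6, 192.3, 38.0]
tcp_rot: [180.0, 0.1, 172.0]
ft_force: [-0.3, -0.2, 0.3]
finger_gap: 85.4
grip_force: 0.0
```

>>> {"method": "carry_out", "body": {"commands": [{"translation": [0,0,0],"spin": 0,"jaw": 0.03},{"translation": [0,0,0],"spin": 0,"jaw": 0.03},{"translation": [0,0,0],"spin": 0,"jaw": 0.03},{"translation": [0,0,0],"spin": 0,"jaw": 0.03},{"translation": [0,0,0],"spin": 0,"jaw": 0.03},{"translation": [0,0,0],"spin": 0,"jaw": 0.03},{"translation": [0,0,0],"spin": 0,"jaw": 0.03},{"translation": [0,0,0],"spin": 0,"jaw": 0.03}]}}

```text
time: 5.77
tool_pos: [433.0, 192.4, 38.0]
tcp_rot: [179.9, 0.2, 172.0]
ft_force: [-0.6, -0.3, 6.8]
finger_gap: 36.3
grip_force: 39.2
```

```bash
python3 g.py 419 359.5 150; python3 - <<'E'
from bench import r
import cv2,numpy as np
a=r.snapshot("top")["pixels"][200:260,255:335];b=r.snapshot("side")["pixels"][170:270,280:420]
a=cv2.resize(a,(480,360),interpolation=2);b=cv2.resize(b,(504,360),interpolation=2)
cv2.imwrite("pics/g1.png",cv2.resize(np.hstack([a,b]),(800,293)))
E
```

```text
t 5.77 tcp [433.  192.4  38. ] yaw [1.7993e+02 1.6000e-01 1.7199e+02] gap 36.3 grip 39.2 F [-0.6 -0.3  6.8]
tool shift [  37.1  163.5 -112. ] len 202.0
```

View pics/g1.png

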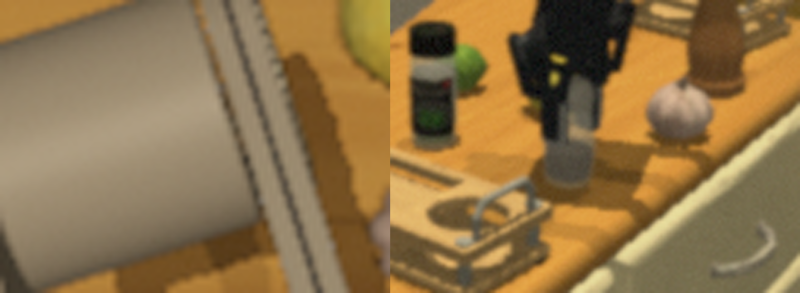

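The crop shows the fingers on the near shaker with its base still at about (341,229) in the side view. The 36 mm gap is smaller than expected, so I'll lift it and check.

>>> {"method": "carry_out", "body": {"commands": [{"translation": [0,0,-0.02],"spin": 0,"jaw": 0.03},{"translation": [0,0,-0.03],"spin": 0,"jaw": 0.03},{"translation": [0,0,-0.03],"spin": 0,"jaw": 0.03},{"translation": [0,0,-0.03],"spin": 0,"jaw": 0.03},{"translation": [0.005,0.03,0],"spin": 0,"jaw": 0.03},{"translation": [0.005,0.03,0],"spin": 0,"jaw": 0.03},{"translation": [0,0,0],"spin": 0,"jaw": 0.03},{"translation": [0,0,0],"spin": 0,"jaw": 0.03}]}}

```text
time: 6.53
tool_pos: [429.8, 253.9, 146.6]
tcp_rot: [180.0, 0.0, 172.1]
ft_force: [-0.1, -0.7, -1.3]
finger_gap: 36.5
grip_force: 40.4
```

```bash
python3 g.py 419 359.5 150; python3 - <<'E'
from bench import r
import cv2,numpy as np
from h import *
p=r.snapshot("side");q=r.sense()["tool_pos"];c=proj(p,q)[0];print(c)
for n in ("salt_shaker_1",):
  print([(d["xy"],d["score"]) for d in r.landmark_of(p,n)])
u,v=map(int,c);im=cv2.resize(p["pixels"],None,fx=4,fy=4,interpolation=2)
# expected base edge ellipse if base 36 under TCP, and body at top
for z in(-36,-36+70):cv2.polylines(im,[np.round((proj(p,ring(22,z)+q)+.5)*4).astype(np.int32)],True,(0,0,255),1)
cv2.imwrite("pics/g2.png",im[(v-60)*4:(v+60)*4,(u-70)*4:(u+70)*4])
E
```

```text
t 6.53 tcp [429.8 253.9 146.6] yaw [1.7999e+02 1.0000e-02 1.7212e+02] gap 36.5 grip 40.4 F [-0.1 -0.7 -1.3]
tool shift [ 25.1 103.2  -3.4] len 106.0
[329.30002738 180.30381865]
[([342.6, 191.1], 0.62)]
```

View pics/g2.png

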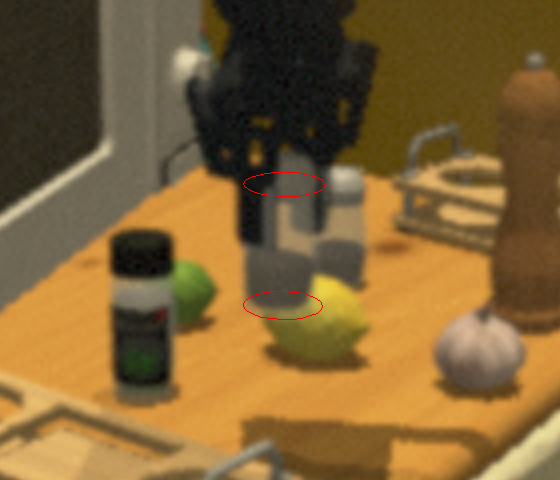

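The crop shows the shaker hanging upright in the jaws with its base at about (328,196). It sits about 2 mm off along tool x, within the well's slack. Next I'll bring it over the small well and look again before lowering.

>>> {"method": "carry_out", "body": {"commands": [{"translation": [0.008,0.033,0],"spin": 0,"jaw": 0.03},{"translation": [0.009,0.034,0],"spin": 0,"jaw": 0.03},{"translation": [0.009,0.034,0],"spin": 0,"jaw": 0.03},{"translation": [0,0,0.02],"spin": 0,"jaw": 0.03},{"translation": [0,0,0.018],"spin": 0,"jaw": 0.03},{"translation": [0,0,0.01],"spin": 0,"jaw": 0.03},{"translation": [0,0,0],"spin": 0,"jaw": 0.03},{"translation": [0,0,0],"spin": 0,"jaw": 0.03}]}}

```text
time: 7.3
tool_pos: [418.1, 355.2, 97.7]
tcp_rot: [-179.9, -0.1, 171.9]
ft_force: [0.3, 0.5, -0.3]
finger_gap: 36.3
grip_force: 40.4
```

```bash
python3 g.py 418 359 52; python3 - <<'E'
from bench import r
import cv2,numpy as np
from h import *
p=r.snapshot("side");q=r.sense()["tool_pos"];c=proj(p,q)[0]
u,v=map(int,c);im=cv2.resize(p["pixels"],None,fx=4,fy=4,interpolation=2)
dr=lambda X,col:cv2.polylines(im,[np.round((proj(p,X)+.5)*4).astype(np.int32)],True,col,1)
for z in(-38,):dr(ring(22,z)+q,(0,0,255))
dr(place(ring(29,43,-92),510.5,349,-.115),(255,0,0));dr(place(ring(37,43,84),510.5,349,-.115),(255,0,0))
cv2.imwrite("pics/g3.png",im[(v-50)*4:(v+75)*4,(u-80)*4:(u+70)*4])
E
```

```text
t 7.3 tcp [418.1 355.2  97.7] yaw [-1.7991e+02 -8.0000e-02  1.7192e+02] gap 36.3 grip 40.4 F [ 0.3  0.5 -0.3]
tool shift [ 0.6  3.7 45.7] len 46.0
```

View pics/g3.png

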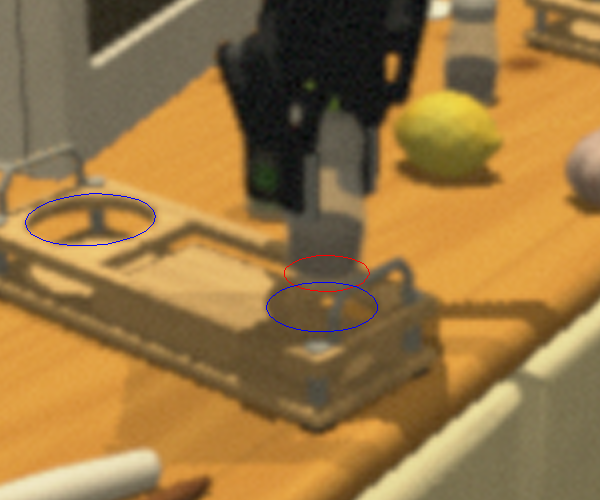

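>>> {"method": "carry_out", "body": {"commands": [{"translation": [0,0.0038,0],"spin": 0,"jaw": 0.03},{"translation": [0,0,0.005],"spin": 0,"jaw": 0.03},{"translation": [0,0,0.005],"spin": 0,"jaw": 0.03},{"translation": [0,0,0.005],"spin": 0,"jaw": 0.03},{"translation": [0,0,0.005],"spin": 0,"jaw": 0.03},{"translation": [0,0,0.004],"spin": 0,"jaw": 0.03},{"translation": [0,0,0],"spin": 0,"jaw": 0.03},{"translation": [0,0,0],"spin": 0,"jaw": 0.03}]}}

```text
time: 8.02
tool_pos: [418.5, 359.9, 73.7]
tcp_rot: [-180.0, -0.0, 172.0]
ft_force: [-0.1, 0.5, -0.7]
finger_gap: 36.5
grip_force: 40.4
```

```bash
python3 g.py 418 359 52
```

```text
t 8.02 tcp [418.5 359.9  73.7] yaw [-1.7996e+02 -5.0000e-02  1.7199e+02] gap 36.5 grip 40.4 F [-0.1  0.5 -0.7]
tool shift [ 0.4 -1.  21.7] len 22.0
```

>>> {"method": "carry_out", "body": {"commands": [{"translation": [0,0,0.005],"spin": 0,"jaw": 0.03},{"translation": [0,0,0.005],"spin": 0,"jaw": 0.03},{"translation": [0,0,0.004],"spin": 0,"jaw": 0.03},{"translation": [0,0,0.003],"spin": 0,"jaw": 0.03},{"translation": [0,0,0.002],"spin": 0,"jaw": 0.03},{"translation": [0,0,0],"spin": 0,"jaw": 0.03},{"translation": [0,0,0],"spin": 0,"jaw": 0.03},{"translation": [0,0,0],"spin": 0,"jaw": 0.03}]}}

```text
time: 8.68
tool_pos: [419.0, 360.3, 55.5]
tcp_rot: [180.0, 0.0, 172.0]
ft_force: [0.4, -0.5, -1.1]
finger_gap: 36.7
grip_force: 40.4
```

>>> {"method": "carry_out", "body": {"commands": [{"translation": [0,0,0.002],"spin": 0,"jaw": 0.03},{"translation": [0,0,0.001],"spin": 0,"jaw": 0.03},{"translation": [0,0,0],"spin": 0,"jaw": 0.03},{"translation": [0,0,0],"spin": 0,"jaw": 0.06},{"translation": [0,0,0],"spin": 0,"jaw": 0.07},{"translation": [0,0,0],"spin": 0,"jaw": 0.07},{"translation": [0,0,0],"spin": 0,"jaw": 0.07},{"translation": [0,0,0],"spin": 0,"jaw": 0.07}]}}

```text
time: 9.35
tool_pos: [419.0, 360.3, 52.5]
tcp_rot: [180.0, 0.0, 172.0]
ft_force: [-0.9, -1.0, 0.7]
finger_gap: 70.0
grip_force: 0.0
```

>>> {"method": "carry_out", "body": {"commands": [{"translation": [0,0,-0.02],"spin": 0,"jaw": 0.07},{"translation": [0,0,-0.035],"spin": 0,"jaw": 0.0854},{"translation": [0,0,-0.04],"spin": 0,"jaw": 0.0854},{"translation": [0,0,-0.04],"spin": 0,"jaw": 0.0854},{"translation": [0,0,-0.04],"spin": 0,"jaw": 0.0854},{"translation": [0,-0.03,0],"spin": 0,"jaw": 0.0854},{"translation": [0,0,0],"spin": 0,"jaw": 0.0854},{"translation": [0,0,0],"spin": 0,"jaw": 0.0854}]}}

```text
time: 10.02
tool_pos: [415.1, 330.1, 228.5]
tcp_rot: [179.9, 0.1, 171.9]
ft_force: [0.4, 0.1, 0.5]
finger_gap: 85.1
grip_force: 0.0
```

```bash
python3 g.py 502.5 349 150;python3 g.py 568 -49 150
```

```text
t 10.02 tcp [415.1 330.1 228.5] yaw [1.7992e+02 1.0000e-01 1.7193e+02] gap 85.1 grip 0.0 F [0.4 0.1 0.5]
tool shift [-83.8  31.   78.5] len 119.0
t 10.02 tcp [415.1 330.1 228.5] yaw [1.7992e+02 1.0000e-01 1.7193e+02] gap 85.1 grip 0.0 F [0.4 0.1 0.5]
tool shift [-204.6 -353.9   78.5] len 416.0
```

>>> {"method": "carry_out", "body": {"commands": [{"translation": [-0.017,-0.0295,0],"spin": 0,"jaw": 0.0854},{"translation": [-0.017,-0.0295,0],"spin": 0,"jaw": 0.0854},{"translation": [-0.017,-0.0295,0],"spin": 0,"jaw": 0.0854},{"translation": [-0.017,-0.0295,0],"spin": 0,"jaw": 0.0854},{"translation": [-0.017,-0.0295,0],"spin": 0,"jaw": 0.0854},{"translation": [-0.017,-0.0295,0],"spin": 0,"jaw": 0.0854},{"translation": [-0.017,-0.0295,0],"spin": 0,"jaw": 0.0854},{"translation": [-0.017,-0.0295,0],"spin": 0,"jaw": 0.0854}]}}

```text
time: 10.68
tool_pos: [516.6, 76.7, 226.3]
tcp_rot: [180.0, -0.1, 172.0]
ft_force: [0.6, 0.7, 0.1]
finger_gap: 85.6
grip_force: 0.0
```

>>> {"method": "carry_out", "body": {"commands": [{"translation": [-0.017,-0.0295,0],"spin": 0,"jaw": 0.0854},{"translation": [-0.017,-0.0295,0],"spin": 0,"jaw": 0.0854},{"translation": [-0.017,-0.0295,0],"spin": 0,"jaw": 0.0854},{"translation": [-0.017,-0.0295,0],"spin": 0,"jaw": 0.0854},{"translation": [0,0,0.035],"spin": 0,"jaw": 0.0854},{"translation": [0,0,0.035],"spin": 0,"jaw": 0.0854},{"translation": [0,0,0.035],"spin": 0,"jaw": 0.0854},{"translation": [0,0,0],"spin": 0,"jaw": 0.0854}]}}

```text
time: 11.35
tool_pos: [561.7, -47.4, 112.9]
tcp_rot: [180.0, -0.8, 172.0]
ft_force: [-1.9, 0.6, -2.4]
finger_gap: 85.6
grip_force: 0.0
```

```bash
python3 g.py 568 -49 38; python3 - <<'E'
from bench import r
import cv2,numpy as np
from h import *
im=[]
t=r.snapshot("top");p=r.snapshot("side");q=r.sense()["tool_pos"]
for n in("salt_shaker_1",):print([(np.round(d["xy"],1),round(d["score"],2)) for d in r.landmark_of(p,n)],[(np.round(d["xy"],1),round(d["score"],2)) for d in r.landmark_of(t,n)])
a=cv2.resize(t["pixels"][190:270,180:270],None,fx=4.4,fy=4.4,interpolation=2)
b=cv2.resize(p["pixels"][140:220,300:380],None,fx=4.4,fy=4.4,interpolation=2)
cv2.imwrite("pics/g4.png",np.hstack([a,b]))
E
```

```text
t 11.35 tcp [561.7 -47.4 112.9] yaw [179.96  -0.82 171.96] gap 85.6 grip 0.0 F [-1.9  0.6 -2.4]
tool shift [-6.4 -0.7 74.9] len 75.0
[(array([342.3, 193. ]), 0.72), (array([304.8, 255.8]), 0.69)] [(array([223.1, 241.3]), 0.62)]
```

View pics/g4.png

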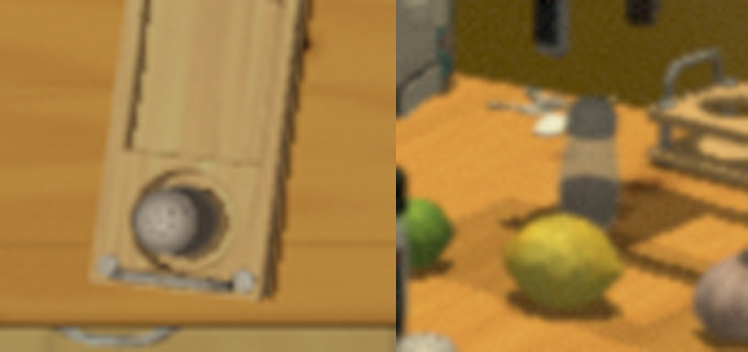

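The top crop shows the first shaker in the small well, with its dome at about (218.6,240), which matches a centred shaker at that height. The side crop shows the second shaker free at about (343,180).

>>> {"method": "carry_out", "body": {"commands": [{"translation": [-0.0064,-0.0007,0],"spin": 0,"jaw": 0.0854},{"translation": [0,0,0.025],"spin": 0,"jaw": 0.0854},{"translation": [0,0,0.025],"spin": 0,"jaw": 0.0854},{"translation": [0,0,0.02],"spin": 0,"jaw": 0.0854},{"translation": [0,0,0.005],"spin": 0,"jaw": 0.0854},{"translation": [0,0,0],"spin": 0,"jaw": 0.0854},{"translation": [0,0,0],"spin": 0,"jaw": 0.0854},{"translation": [0,0,0],"spin": 0,"jaw": 0.03}]}}

```text
time: 12.22
tool_pos: [575.6, -50.4, 49.9]
tcp_rot: [-180.0, 0.2, 172.0]
ft_force: [0.3, -0.0, -0.0]
finger_gap: 75.5
grip_force: 0.0
```

>>> {"method": "carry_out", "body": {"commands": [{"translation": [0,0,0],"spin": 0,"jaw": 0.03},{"translation": [0,0,0],"spin": 0,"jaw": 0.03},{"translation": [0,0,0],"spin": 0,"jaw": 0.03},{"translation": [0,0,0],"spin": 0,"jaw": 0.03},{"translation": [0,0,0],"spin": 0,"jaw": 0.03},{"translation": [0,0,0],"spin": 0,"jaw": 0.03},{"translation": [0,0,0],"spin": 0,"jaw": 0.03},{"translation": [0,0,0],"spin": 0,"jaw": 0.03}]}}

```text
time: 12.88
tool_pos: [574.4, -50.3, 48.5]
tcp_rot: [-180.0, 0.1, 172.0]
ft_force: [-0.0, 0.2, 5.4]
finger_gap: 34.0
grip_force: 39.3
```

```bash
python3 g.py 568 -49 38;python3 g.py 545.5 -222 145
```

```text
t 12.88 tcp [574.4 -50.3  48.5] yaw [-1.7999e+02  1.0000e-01  1.7199e+02] gap 34.0 grip 39.3 F [-0.   0.2  5.4]
tool shift [ 6.5  0.4 10.5] len 12.0
t 12.88 tcp [574.4 -50.3  48.5] yaw [-1.7999e+02  1.0000e-01  1.7199e+02] gap 34.0 grip 39.3 F [-0.   0.2  5.4]
tool shift [   4.7 -174.1  -96.5] len 199.0
```

>>> {"method": "carry_out", "body": {"commands": [{"translation": [0,0,0],"spin": 0,"jaw": 0.0854},{"translation": [0,0,0],"spin": 0,"jaw": 0.0854},{"translation": [0,0,0],"spin": 0,"jaw": 0.0854},{"translation": [0,0,0],"spin": 0,"jaw": 0.0854},{"translation": [0.0055,0,0.0105],"spin": 0,"jaw": 0.0854},{"translation": [0,0,0],"spin": 0,"jaw": 0.0854},{"translation": [0,0,0],"spin": 0,"jaw": 0.0854},{"translation": [0,0,0],"spin": 0,"jaw": 0.0854}]}}

```text
time: 13.55
tool_pos: [567.6, -49.2, 36.3]
tcp_rot: [180.0, -0.1, 172.0]
ft_force: [-0.1, 0.1, -0.4]
finger_gap: 85.5
grip_force: 0.0
```

>>> {"method": "carry_out", "body": {"commands": [{"translation": [0,0,0],"spin": 0,"jaw": 0.03},{"translation": [0,0,0],"spin": 0,"jaw": 0.03},{"translation": [0,0,0],"spin": 0,"jaw": 0.03},{"translation": [0,0,0],"spin": 0,"jaw": 0.03},{"translation": [0,0,0],"spin": 0,"jaw": 0.03},{"translation": [0,0,0],"spin": 0,"jaw": 0.03},{"translation": [0,0,0],"spin": 0,"jaw": 0.03},{"translation": [0,0,0],"spin": 0,"jaw": 0.03}]}}

```text
time: 14.22
tool_pos: [568.6, -49.5, 37.4]
tcp_rot: [-180.0, 0.1, 172.0]
ft_force: [-1.0, -0.5, 5.2]
finger_gap: 36.9
grip_force: 40.0
```

```bash
python3 g.py 568 -49 38;python3 g.py 545.5 -222 145
```

```text
t 14.22 tcp [568.6 -49.5  37.4] yaw [-1.7999e+02  5.0000e-02  1.7199e+02] gap 36.9 grip 40.0 F [-1.  -0.5  5.2]
tool shift [ 0.7  0.4 -0.6] len 1.0
t 14.22 tcp [568.6 -49.5  37.4] yaw [-1.7999e+02  5.0000e-02  1.7199e+02] gap 36.9 grip 40.0 F [-1.  -0.5  5.2]
tool shift [  -1.2 -174.1 -107.6] len 205.0
```

>>> {"method": "carry_out", "body": {"commands": [{"translation": [0,0,-0.036],"spin": 0,"jaw": 0.03},{"translation": [0,0,-0.036],"spin": 0,"jaw": 0.03},{"translation": [0,0,-0.036],"spin": 0,"jaw": 0.03},{"translation": [0,-0.035,0],"spin": 0,"jaw": 0.03},{"translation": [0,-0.035,0],"spin": 0,"jaw": 0.03},{"translation": [0,-0.035,0],"spin": 0,"jaw": 0.03},{"translation": [0,-0.035,0],"spin": 0,"jaw": 0.03},{"translation": [-0.001,-0.034,0],"spin": 0,"jaw": 0.03}]}}

```text
time: 14.88
tool_pos: [544.0, -223.0, 144.3]
tcp_rot: [180.0, -0.0, 172.0]
ft_force: [0.9, 0.3, -1.1]
finger_gap: 36.8
grip_force: 40.1
```

>>> {"method": "carry_out", "body": {"commands": [{"translation": [0,0,0.02],"spin": 0,"jaw": 0.03},{"translation": [0,0,0.02],"spin": 0,"jaw": 0.03},{"translation": [0,0,0.008],"spin": 0,"jaw": 0.03},{"translation": [0,0,0],"spin": 0,"jaw": 0.03},{"translation": [0,0,0],"spin": 0,"jaw": 0.03},{"translation": [0,0,0],"spin": 0,"jaw": 0.03},{"translation": [0,0,0],"spin": 0,"jaw": 0.03},{"translation": [0,0,0],"spin": 0,"jaw": 0.03}]}}

```text
time: 15.55
tool_pos: [545.8, -221.8, 98.2]
tcp_rot: [-180.0, 0.1, 172.0]
ft_force: [-0.5, 0.4, -0.5]
finger_gap: 37.3
grip_force: 40.1
```

```bash
python3 g.py 545.5 -222 51; python3 - <<'E'
from bench import r
import cv2,numpy as np
from h import *
p=r.snapshot("side");q=r.sense()["tool_pos"]
u,v=map(int,proj(p,q)[0]);im=cv2.resize(p["pixels"],None,fx=5,fy=5,interpolation=2)
dr=lambda X,col:cv2.polylines(im,[np.round((proj(p,X)+.5)*5).astype(np.int32)],True,col,1)
dr(ring(22,-37.4)+q,(0,0,255))
for x in(36,-36):dr(place(ring(29,43,x),510,-216,-.167),(255,0,0))
cv2.imwrite("pics/g5.png",im[(v-30)*5:(v+50)*5,(u-50)*5:(u+60)*5])
E
```

```text
t 15.55 tcp [ 545.8 -221.8   98.2] yaw [-1.7996e+02  1.2000e-01  1.7203e+02] gap 37.3 grip 40.1 F [-0.5  0.4 -0.5]
tool shift [ 0.3 -0.3 47.2] len 47.0
```

View pics/g5.png

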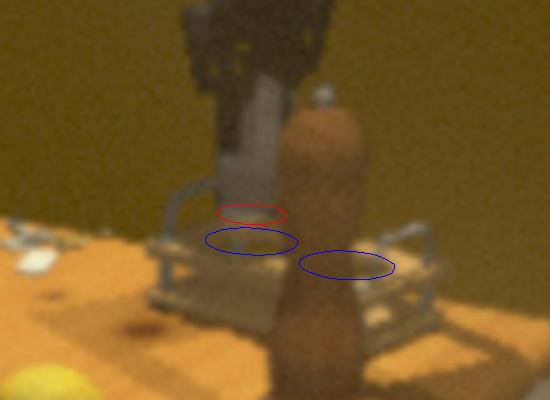

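The crop shows the shaker above the far well, its base at about (245,208) in the crop and the well's ellipse centred at about (251,241). That's within the 7 mm of slack, so I'll lower it in stages.

>>> {"method": "carry_out", "body": {"commands": [{"translation": [0,0,0.006],"spin": 0,"jaw": 0.03},{"translation": [0,0,0.006],"spin": 0,"jaw": 0.03},{"translation": [0,0,0.006],"spin": 0,"jaw": 0.03},{"translation": [0,0,0.006],"spin": 0,"jaw": 0.03},{"translation": [0,0,0],"spin": 0,"jaw": 0.03},{"translation": [0,0,0],"spin": 0,"jaw": 0.03},{"translation": [0,0,0],"spin": 0,"jaw": 0.03},{"translation": [0,0,0],"spin": 0,"jaw": 0.03}]}}

```text
time: 16.27
tool_pos: [545.2, -221.9, 73.1]
tcp_rot: [-180.0, 0.0, 172.0]
ft_force: [0.4, -0.1, -0.5]
finger_gap: 37.2
grip_force: 40.1
```

>>> {"method": "carry_out", "body": {"commands": [{"translation": [0,0,0.006],"spin": 0,"jaw": 0.03},{"translation": [0,0,0.006],"spin": 0,"jaw": 0.03},{"translation": [0,0,0.005],"spin": 0,"jaw": 0.03},{"translation": [0,0,0.003],"spin": 0,"jaw": 0.03},{"translation": [0,0,0.001],"spin": 0,"jaw": 0.03},{"translation": [0,0,0],"spin": 0,"jaw": 0.03},{"translation": [0,0,0],"spin": 0,"jaw": 0.03},{"translation": [0,0,0],"spin": 0,"jaw": 0.03}]}}

```text
time: 16.93
tool_pos: [545.1, -221.9, 52.1]
tcp_rot: [-180.0, 0.0, 172.0]
ft_force: [-0.4, 0.3, -1.2]
finger_gap: 37.2
grip_force: 40.1
```

>>> {"method": "carry_out", "body": {"commands": [{"translation": [0,0,0.001],"spin": 0,"jaw": 0.07},{"translation": [0,0,0],"spin": 0,"jaw": 0.07},{"translation": [0,0,0],"spin": 0,"jaw": 0.07},{"translation": [0,0,0],"spin": 0,"jaw": 0.07},{"translation": [0,0,0],"spin": 0,"jaw": 0.07},{"translation": [0,0,-0.02],"spin": 0,"jaw": 0.07},{"translation": [0,0,-0.035],"spin": 0,"jaw": 0.0854},{"translation": [0,0,-0.04],"spin": 0,"jaw": 0.0854}]}}

```text
time: 17.6
tool_pos: [542.9, -220.7, 144.0]
tcp_rot: [179.9, -0.3, 172.0]
ft_force: [0.6, -0.2, 0.5]
finger_gap: 85.1
grip_force: 0.0
```

>>> {"method": "carry_out", "body": {"commands": [{"translation": [0,0,-0.04],"spin": 0,"jaw": 0.0854},{"translation": [0,0,-0.03],"spin": 0,"jaw": 0.0854},{"translation": [0.0026,0.0343,0],"spin": 0,"jaw": 0.0854},{"translation": [0.0026,0.0343,0],"spin": 0,"jaw": 0.0854},{"translation": [0.0026,0.0343,0],"spin": 0,"jaw": 0.0854},{"translation": [0.0026,0.0343,0],"spin": 0,"jaw": 0.0854},{"translation": [0.0026,0.0343,0],"spin": 0,"jaw": 0.0854},{"translation": [0.0026,0.0343,0],"spin": 0,"jaw": 0.0854}]}}

```text
time: 18.27
tool_pos: [558.0, -14.2, 216.0]
tcp_rot: [180.0, 0.0, 172.0]
ft_force: [-0.3, 0.8, -0.1]
finger_gap: 85.5
grip_force: 0.0
```

>>> {"method": "carry_out", "body": {"commands": [{"translation": [0.0026,0.0343,0],"spin": 0,"jaw": 0.0854},{"translation": [0.0026,0.0343,0],"spin": 0,"jaw": 0.0854},{"translation": [0.0026,0.0343,0],"spin": 0,"jaw": 0.0854},{"translation": [0.0026,0.0343,0],"spin": 0,"jaw": 0.0854},{"translation": [0.0026,0.0343,0],"spin": 0,"jaw": 0.0854},{"translation": [0.0026,0.0343,0],"spin": 0,"jaw": 0.0854},{"translation": [0,0,0],"spin": 0,"jaw": 0.0854},{"translation": [0,0,0],"spin": 0,"jaw": 0.0854}]}}

```text
time: 18.93
tool_pos: [571.0, 192.1, 215.6]
tcp_rot: [-180.0, -0.0, 172.2]
ft_force: [-0.1, -0.1, 0.3]
finger_gap: 85.1
grip_force: 0.0
```

```bash
python3 g.py 571.5 190.5 50
```

```text
t 18.93 tcp [571.  192.1 215.6] yaw [-1.7999e+02 -1.0000e-02  1.7218e+02] gap 85.1 grip 0.0 F [-0.1 -0.1  0.3]
tool shift [ -0.7  -1.5 165.6] len 166.0
```

>>> {"method": "carry_out", "body": {"commands": [{"translation": [0,0,0.033],"spin": 0,"jaw": 0.0854},{"translation": [0,0,0.033],"spin": 0,"jaw": 0.0854},{"translation": [0,0,0.033],"spin": 0,"jaw": 0.0854},{"translation": [0,0,0.033],"spin": 0,"jaw": 0.0854},{"translation": [0,0,0.033],"spin": 0,"jaw": 0.0854},{"translation": [0,0,0],"spin": 0,"jaw": 0.0854},{"translation": [0,0,0],"spin": 0,"jaw": 0.0854},{"translation": [0,0,0],"spin": 0,"jaw": 0.0854}]}}

```text
time: 19.6
tool_pos: [572.6, 189.7, 52.9]
tcp_rot: [180.0, 0.1, 171.9]
ft_force: [0.3, 0.3, 0.9]
finger_gap: 85.3
grip_force: 0.0
```

>>> {"method": "carry_out", "body": {"commands": [{"translation": [0,0,0],"spin": 0,"jaw": 0.03},{"translation": [0,0,0],"spin": 0,"jaw": 0.03},{"translation": [0,0,0],"spin": 0,"jaw": 0.03},{"translation": [0,0,0],"spin": 0,"jaw": 0.03},{"translation": [0,0,0],"spin": 0,"jaw": 0.03},{"translation": [0,0,0],"spin": 0,"jaw": 0.03},{"translation": [0,0,0],"spin": 0,"jaw": 0.03},{"translation": [0,0,0],"spin": 0,"jaw": 0.03}]}}

```text
time: 20.27
tool_pos: [572.5, 190.3, 52.6]
tcp_rot: [180.0, 0.1, 172.0]
ft_force: [-1.4, -2.0, 6.7]
finger_gap: 39.9
grip_force: 39.6
```

```bash
python3 g.py 474.5 -210 190
```

```text
t 20.27 tcp [572.5 190.3  52.6] yaw [1.7996e+02 1.4000e-01 1.7200e+02] gap 39.9 grip 39.6 F [-1.4 -2.   6.7]
tool shift [  41.3 -410.1 -137.4] len 434.0
```

>>> {"method": "carry_out", "body": {"commands": [{"translation": [0,0,-0.0345],"spin": 0,"jaw": 0.03},{"translation": [0,0,-0.0345],"spin": 0,"jaw": 0.03},{"translation": [0,0,-0.0345],"spin": 0,"jaw": 0.03},{"translation": [0,0,-0.0345],"spin": 0,"jaw": 0.03},{"translation": [0.0034,-0.0342,0],"spin": 0,"jaw": 0.03},{"translation": [0.0034,-0.0342,0],"spin": 0,"jaw": 0.03},{"translation": [0.0034,-0.0342,0],"spin": 0,"jaw": 0.03},{"translation": [0.0034,-0.0342,0],"spin": 0,"jaw": 0.03}]}}

```text
time: 20.93
tool_pos: [538.3, 55.6, 189.4]
tcp_rot: [180.0, 0.1, 172.1]
ft_force: [0.0, -0.3, -1.1]
finger_gap: 40.1
grip_force: 40.8
```

>>> {"method": "carry_out", "body": {"commands": [{"translation": [0.0034,-0.0342,0],"spin": 0,"jaw": 0.03},{"translation": [0.0034,-0.0342,0],"spin": 0,"jaw": 0.03},{"translation": [0.0034,-0.0342,0],"spin": 0,"jaw": 0.03},{"translation": [0.0034,-0.0342,0],"spin": 0,"jaw": 0.03},{"translation": [0.0034,-0.0342,0],"spin": 0,"jaw": 0.03},{"translation": [0.0034,-0.0342,0],"spin": 0,"jaw": 0.03},{"translation": [0.0036,-0.0342,0],"spin": 0,"jaw": 0.03},{"translation": [0.0036,-0.0342,0],"spin": 0,"jaw": 0.03}]}}

```text
time: 21.6
tool_pos: [472.7, -212.0, 189.3]
tcp_rot: [-180.0, 0.0, 172.0]
ft_force: [0.3, -0.3, -1.5]
finger_gap: 39.7
grip_force: 40.8
```

>>> {"method": "carry_out", "body": {"commands": [{"translation": [0,0,0.03],"spin": 0,"jaw": 0.03},{"translation": [0,0,0.03],"spin": 0,"jaw": 0.03},{"translation": [0,0,0.018],"spin": 0,"jaw": 0.03},{"translation": [0,0,0],"spin": 0,"jaw": 0.03},{"translation": [0,0,0],"spin": 0,"jaw": 0.03},{"translation": [0,0,0],"spin": 0,"jaw": 0.03},{"translation": [0,0,0],"spin": 0,"jaw": 0.03},{"translation": [0,0,0],"spin": 0,"jaw": 0.03}]}}

```text
time: 22.27
tool_pos: [474.7, -211.0, 112.9]
tcp_rot: [-179.9, 0.2, 172.0]
ft_force: [-0.1, 0.7, -1.3]
finger_gap: 40.2
grip_force: 41.0
```

```bash
python3 g.py 474.5 -210 66
```

```text
t 22.27 tcp [ 474.7 -211.   112.9] yaw [-179.93    0.18  172.02] gap 40.2 grip 41.0 F [-0.1  0.7 -1.3]
tool shift [ 0.3  0.9 46.9] len 47.0
```

>>> {"method": "carry_out", "body": {"commands": [{"translation": [0,0.0009,0.006],"spin": 0,"jaw": 0.03},{"translation": [0,0,0.006],"spin": 0,"jaw": 0.03},{"translation": [0,0,0.006],"spin": 0,"jaw": 0.03},{"translation": [0,0,0.006],"spin": 0,"jaw": 0.03},{"translation": [0,0,0],"spin": 0,"jaw": 0.03},{"translation": [0,0,0],"spin": 0,"jaw": 0.03},{"translation": [0,0,0],"spin": 0,"jaw": 0.03},{"translation": [0,0,0],"spin": 0,"jaw": 0.03}]}}

```text
time: 22.93
tool_pos: [473.7, -209.7, 87.1]
tcp_rot: [-180.0, 0.0, 172.0]
ft_force: [0.6, -0.2, -1.2]
finger_gap: 40.1
grip_force: 41.0
```

>>> {"method": "carry_out", "body": {"commands": [{"translation": [0,0,0.006],"spin": 0,"jaw": 0.03},{"translation": [0,0,0.006],"spin": 0,"jaw": 0.03},{"translation": [0,0,0.004],"spin": 0,"jaw": 0.03},{"translation": [0,0,0.003],"spin": 0,"jaw": 0.03},{"translation": [0,0,0.001],"spin": 0,"jaw": 0.03},{"translation": [0,0,0],"spin": 0,"jaw": 0.03},{"translation": [0,0,0],"spin": 0,"jaw": 0.03},{"translation": [0,0,0],"spin": 0,"jaw": 0.03}]}}

```text
time: 23.6
tool_pos: [473.7, -209.7, 67.1]
tcp_rot: [-180.0, 0.0, 172.0]
ft_force: [-0.7, -1.0, -0.5]
finger_gap: 39.8
grip_force: 41.0
```

>>> {"method": "carry_out", "body": {"commands": [{"translation": [0,0,0.001],"spin": 0,"jaw": 0.07},{"translation": [0,0,0],"spin": 0,"jaw": 0.07},{"translation": [0,0,0],"spin": 0,"jaw": 0.07},{"translation": [0,0,0],"spin": 0,"jaw": 0.07},{"translation": [0,0,0],"spin": 0,"jaw": 0.07},{"translation": [0,0,-0.02],"spin": 0,"jaw": 0.07},{"translation": [0,0,-0.035],"spin": 0,"jaw": 0.0854},{"translation": [0,0,-0.04],"spin": 0,"jaw": 0.0854}]}}

```text
time: 24.27
tool_pos: [471.6, -208.5, 159.3]
tcp_rot: [179.9, -0.3, 172.0]
ft_force: [1.0, 0.0, -0.6]
finger_gap: 85.2
grip_force: 0.0
```

>>> {"method": "carry_out", "body": {"commands": [{"translation": [0,0,-0.035],"spin": 0,"jaw": 0.0854},{"translation": [0,0,-0.03],"spin": 0,"jaw": 0.0854},{"translation": [0.0003,0.0363,0],"spin": 0,"jaw": 0.0854},{"translation": [0.0003,0.0363,0],"spin": 0,"jaw": 0.0854},{"translation": [0.0003,0.0363,0],"spin": 0,"jaw": 0.0854},{"translation": [0.0003,0.0363,0],"spin": 0,"jaw": 0.0854},{"translation": [0.0003,0.0363,0],"spin": 0,"jaw": 0.0854},{"translation": [0.0003,0.0363,0],"spin": 0,"jaw": 0.0854}]}}

```text
time: 24.93
tool_pos: [502.0, 8.0, 226.1]
tcp_rot: [180.0, 0.0, 172.0]
ft_force: [0.1, -0.3, 0.3]
finger_gap: 85.2
grip_force: 0.0
```

>>> {"method": "carry_out", "body": {"commands": [{"translation": [0.0003,0.0363,0],"spin": 0,"jaw": 0.0854},{"translation": [0.0003,0.0363,0],"spin": 0,"jaw": 0.0854},{"translation": [0,0,0],"spin": -0.1,"jaw": 0.0854},{"translation": [0,0,0],"spin": -0.1,"jaw": 0.0854},{"translation": [0,0,0],"spin": -0.1,"jaw": 0.0854},{"translation": [0,0,0],"spin": 0,"jaw": 0.0854},{"translation": [0,0,0],"spin": 0,"jaw": 0.0854},{"translation": [0,0,0],"spin": 0,"jaw": 0.0854}]}}

```text
time: 25.6
tool_pos: [511.6, 78.2, 225.8]
tcp_rot: [-180.0, 0.0, -171.0]
ft_force: [0.8, 0.4, -0.2]
finger_gap: 85.4
grip_force: 0.0
```

```bash
python3 g.py 512 78 12; python3 - <<'E'
from bench import r
import cv2,numpy as np
from h import *
t=r.snapshot("top");p=r.snapshot("side")
im=cv2.resize(t["pixels"],None,fx=5,fy=5,interpolation=2)
dr=lambda X,col:cv2.polylines(im,[np.round((proj(t,X)+.5)*5).astype(np.int32)],True,col,1)
for x in(36,-36):dr(place(ring(29,43,x),510,-216,-.167),(255,0,0))
dr(place(ring(17,95,36),510,-216,-.167),(0,0,255));dr(place(ring(20.5,118,-36),510,-216,-.167),(0,0,255))
a=im[160*5:245*5,420*5:490*5]
b=cv2.resize(p["pixels"][140:225,300:390],None,fx=5,fy=5,interpolation=2)
cv2.imwrite("pics/g6.png",np.hstack([a,b]))
E
```

```text
t 25.6 tcp [511.6  78.2 225.8] yaw [-180.      0.   -171.03] gap 85.4 grip 0.0 F [ 0.8  0.4 -0.2]
tool shift [-4.000e-01 -2.000e-01  2.138e+02] len 214.0
```

View pics/g6.png

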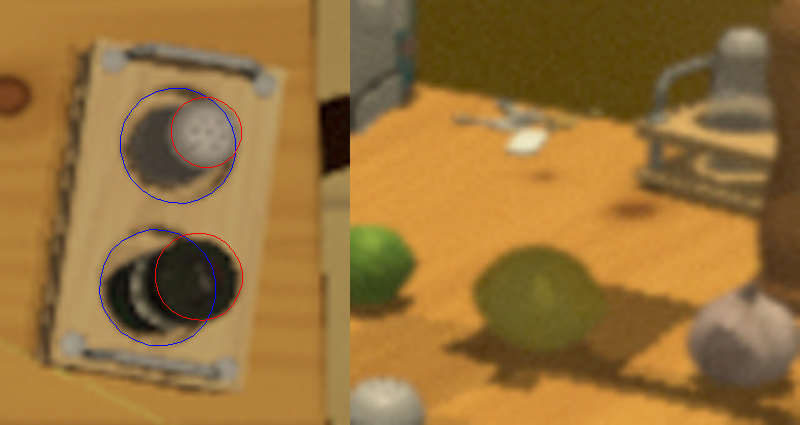

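The top crop shows the salt's dome (crop 205,131) and the jar's cap (crop 197,277) inside their predicted circles, so both stand centred in the short caddy. Next I'll grasp the lemon across its width.

>>> {"method": "carry_out", "body": {"commands": [{"translation": [0,0,0.034],"spin": 0,"jaw": 0.0854},{"translation": [0,0,0.034],"spin": 0,"jaw": 0.0854},{"translation": [0,0,0.034],"spin": 0,"jaw": 0.0854},{"translation": [0,0,0.034],"spin": 0,"jaw": 0.0854},{"translation": [0,0,0.034],"spin": 0,"jaw": 0.0854},{"translation": [0,0,0.03],"spin": 0,"jaw": 0.0854},{"translation": [0,0,0.012],"spin": 0,"jaw": 0.0854},{"translation": [0,0,0],"spin": 0,"jaw": 0.0854}]}}

```text
time: 26.37
tool_pos: [508.4, 77.9, 10.4]
tcp_rot: [180.0, -0.4, -170.9]
ft_force: [-0.5, 0.2, 0.4]
finger_gap: 85.9
grip_force: 0.0
```

>>> {"method": "carry_out", "body": {"commands": [{"translation": [0,0,0],"spin": 0,"jaw": 0.0854},{"translation": [0,0,0],"spin": 0,"jaw": 0.04},{"translation": [0,0,0],"spin": 0,"jaw": 0.04},{"translation": [0,0,0],"spin": 0,"jaw": 0.04},{"translation": [0,0,0],"spin": 0,"jaw": 0.04},{"translation": [0,0,0],"spin": 0,"jaw": 0.04},{"translation": [0,0,0],"spin": 0,"jaw": 0.04},{"translation": [0,0,0],"spin": 0,"jaw": 0.04}]}}

```text
time: 27.03
tool_pos: [513.7, 78.4, 16.7]
tcp_rot: [-180.0, 0.2, -170.8]
ft_force: [-3.2, -1.1, 11.8]
finger_gap: 51.7
grip_force: 40.0
```

```bash
python3 g.py 502 349.5 150
```

```text
t 27.03 tcp [513.7  78.4  16.7] yaw [-179.97    0.23 -170.82] gap 51.7 grip 40.0 F [-3.2 -1.1 11.8]
tool shift [ -31.7  269.5 -133.3] len 302.0
```

>>> {"method": "carry_out", "body": {"commands": [{"translation": [0,0,-0.02],"spin": 0,"jaw": 0.04},{"translation": [0,0,-0.035],"spin": 0,"jaw": 0.04},{"translation": [0,0,-0.038],"spin": 0,"jaw": 0.04},{"translation": [0,0,-0.038],"spin": 0,"jaw": 0.04},{"translation": [0,0,0],"spin": 0.1,"jaw": 0.04},{"translation": [0,0,0],"spin": 0.1,"jaw": 0.04},{"translation": [0,0,0],"spin": 0.1,"jaw": 0.04},{"translation": [0,0,0],"spin": 0,"jaw": 0.04}]}}

```text
time: 27.7
tool_pos: [512.1, 78.4, 146.2]
tcp_rot: [180.0, 0.1, 171.7]
ft_force: [0.9, 0.0, -1.0]
finger_gap: 52.2
grip_force: 42.6
```

>>> {"method": "carry_out", "body": {"commands": [{"translation": [0.006,0.033,0],"spin": 0,"jaw": 0.04},{"translation": [0.006,0.033,0],"spin": 0,"jaw": 0.04},{"translation": [0.006,0.033,0],"spin": 0,"jaw": 0.04},{"translation": [0.006,0.033,0],"spin": 0,"jaw": 0.04},{"translation": [0.006,0.033,0],"spin": 0,"jaw": 0.04},{"translation": [0.006,0.033,0],"spin": 0,"jaw": 0.04},{"translation": [0.006,0.033,0],"spin": 0,"jaw": 0.04},{"translation": [0.007,0.035,0],"spin": 0,"jaw": 0.04}]}}

```text
time: 28.37
tool_pos: [500.0, 350.1, 145.3]
tcp_rot: [180.0, 0.0, 172.2]
ft_force: [-0.1, -0.2, -0.4]
finger_gap: 51.8
grip_force: 42.6
```

>>> {"method": "carry_out", "body": {"commands": [{"translation": [0,0,0.02],"spin": 0,"jaw": 0.04},{"translation": [0,0,0.015],"spin": 0,"jaw": 0.04},{"translation": [0,0,0],"spin": 0,"jaw": 0.04},{"translation": [0,0,0],"spin": 0,"jaw": 0.04},{"translation": [0,0,0],"spin": 0,"jaw": 0.04},{"translation": [0,0,0],"spin": 0,"jaw": 0.04},{"translation": [0,0,0],"spin": 0,"jaw": 0.04},{"translation": [0,0,0],"spin": 0,"jaw": 0.04}]}}

```text
time: 29.03
tool_pos: [500.9, 348.5, 111.0]
tcp_rot: [179.9, 0.1, 172.0]
ft_force: [0.2, -0.3, -1.3]
finger_gap: 51.8
grip_force: 42.7
```

```bash
python3 g.py 502 349.5 47; python3 - <<'E'
from bench import r
import cv2,numpy as np
from h import *
p=r.snapshot("side");q=r.sense()["tool_pos"]
u,v=map(int,proj(p,q)[0]);im=cv2.resize(p["pixels"],None,fx=4,fy=4,interpolation=2)
cv2.imwrite("pics/g7.png",im[(v-50)*4:(v+80)*4,(u-80)*4:(u+90)*4])
E
```

```text
t 29.03 tcp [500.9 348.5 111. ] yaw [1.7994e+02 8.0000e-02 1.7197e+02] gap 51.8 grip 42.7 F [ 0.2 -0.3 -1.3]
tool shift [-1.   1.1 64. ] len 64.0
```

View pics/g7.png

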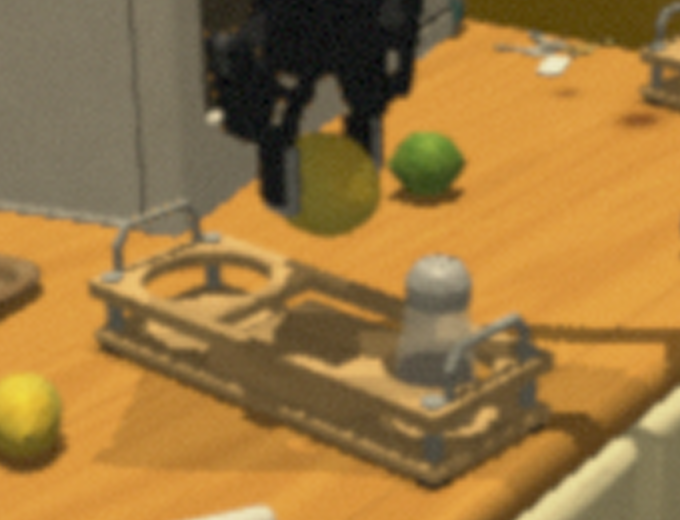

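The crop shows the lemon held level over the pocket and the first shaker upright in its well at about (438,320) in the crop. I'll lower and release it.

>>> {"method": "carry_out", "body": {"commands": [{"translation": [-0.001,0.001,0.015],"spin": 0,"jaw": 0.04},{"translation": [0,0,0.015],"spin": 0,"jaw": 0.04},{"translation": [0,0,0.012],"spin": 0,"jaw": 0.04},{"translation": [0,0,0.01],"spin": 0,"jaw": 0.04},{"translation": [0,0,0.006],"spin": 0,"jaw": 0.04},{"translation": [0,0,0.004],"spin": 0,"jaw": 0.04},{"translation": [0,0,0],"spin": 0,"jaw": 0.04},{"translation": [0,0,0],"spin": 0,"jaw": 0.04}]}}

```text
time: 29.75
tool_pos: [501.4, 349.5, 48.1]
tcp_rot: [180.0, 0.0, 172.0]
ft_force: [1.1, 0.7, -0.7]
finger_gap: 51.9
grip_force: 42.7
```

>>> {"method": "carry_out", "body": {"commands": [{"translation": [0,0,0],"spin": 0,"jaw": 0.075},{"translation": [0,0,0],"spin": 0,"jaw": 0.075},{"translation": [0,0,0],"spin": 0,"jaw": 0.075},{"translation": [0,0,0],"spin": 0,"jaw": 0.075},{"translation": [0,0,-0.02],"spin": 0,"jaw": 0.075},{"translation": [0,0,-0.04],"spin": 0,"jaw": 0.075},{"translation": [0,0,-0.04],"spin": 0,"jaw": 0.0854},{"translation": [0,0,-0.04],"spin": 0,"jaw": 0.0854}]}}

```text
time: 30.42
tool_pos: [500.7, 349.1, 189.1]
tcp_rot: [-180.0, -0.0, 172.0]
ft_force: [0.4, 0.9, 0.4]
finger_gap: 85.3
grip_force: 0.0
```

>>> {"method": "carry_out", "body": {"commands": [{"translation": [0,0,-0.04],"spin": 0,"jaw": 0.0854},{"translation": [0.0014,-0.0345,0],"spin": 0,"jaw": 0.0854},{"translation": [0.0014,-0.0345,0],"spin": 0,"jaw": 0.0854},{"translation": [0.0014,-0.0345,0],"spin": 0,"jaw": 0.0854},{"translation": [0.0014,-0.0345,0],"spin": 0,"jaw": 0.0854},{"translation": [0.0014,-0.0345,0],"spin": 0,"jaw": 0.0854},{"translation": [0.0014,-0.0345,0],"spin": 0,"jaw": 0.0854},{"translation": [0,0,0],"spin": 0,"jaw": 0.0854}]}}

```text
time: 31.08
tool_pos: [463.5, 140.9, 228.1]
tcp_rot: [-179.9, 0.0, 171.8]
ft_force: [-1.5, 0.1, -0.2]
finger_gap: 85.2
grip_force: 0.0
```

```bash
python3 g.py 427.5 -58 230; python3 - <<'E'
from bench import r
import cv2,numpy as np
from h import *
t=r.snapshot("top");p=r.snapshot("side")
im=cv2.resize(t["pixels"],None,fx=4,fy=4,interpolation=2)
dr=lambda X,col:cv2.polylines(im,[np.round((proj(t,X)+.5)*4).astype(np.int32)],True,col,1)
dr(place(ring(37,43,84),510.5,349,-.115),(255,0,0));dr(ring(29,0,427.5,-58),(0,0,255));dr(ring(25,165,427.5,-58),(0,0,255))
a=im[140*4:270*4,190*4:260*4];c=im[200*4:270*4,360*4:425*4];c=np.vstack([c,np.zeros((520-280,260,3),np.uint8)])
cv2.imwrite("pics/g8.png",np.hstack([a,c]))
E
```

```text
t 31.08 tcp [463.5 140.9 228.1] yaw [-1.7988e+02  4.0000e-02  1.7180e+02] gap 85.2 grip 0.0 F [-1.5  0.1 -0.2]
tool shift [   7.2 -202.    -1.9] len 202.0
```

View pics/g8.png

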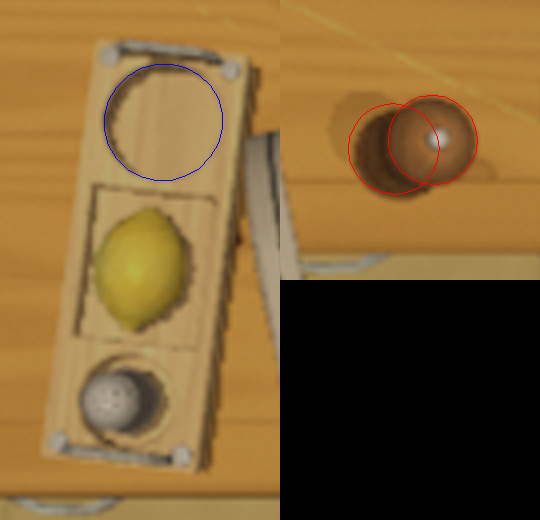

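The top crop shows the lemon lying in the pocket at about (224,207), the salt in the small well, and the empty large well inside its predicted circle. The mill's predicted base and head circles match it at about (468–467,235), so I'll pick it up next.

>>> {"method": "carry_out", "body": {"commands": [{"translation": [0.0012,-0.0337,0],"spin": 0,"jaw": 0.0854},{"translation": [0.0012,-0.0337,0],"spin": 0,"jaw": 0.0854},{"translation": [0.0012,-0.0337,0],"spin": 0,"jaw": 0.0854},{"translation": [0.0012,-0.0337,0],"spin": 0,"jaw": 0.0854},{"translation": [0.0012,-0.0337,0],"spin": 0,"jaw": 0.0854},{"translation": [0.0012,-0.0337,0],"spin": 0,"jaw": 0.0854},{"translation": [0,0,0],"spin": 0,"jaw": 0.0854},{"translation": [0,0,0],"spin": 0,"jaw": 0.0854}], "squeeze": 70}}

```text
time: 31.85
tool_pos: [429.2, -54.3, 228.1]
tcp_rot: [180.0, 0.0, 171.8]
ft_force: [0.7, 1.6, -0.2]
finger_gap: 85.2
grip_force: 0.0
```

>>> {"method": "carry_out", "body": {"commands": [{"translation": [0,0,0],"spin": 0,"jaw": 0.0854},{"translation": [0,0,0],"spin": 0,"jaw": 0.0854},{"translation": [0,0,0],"spin": 0,"jaw": 0.0854},{"translation": [0,0,0],"spin": 0,"jaw": 0.0854},{"translation": [0,0,0],"spin": 0,"jaw": 0.0854},{"translation": [0,0,0],"spin": 0,"jaw": 0.0854},{"translation": [0,0,0],"spin": 0,"jaw": 0.0854},{"translation": [0,0,0],"spin": 0,"jaw": 0.0854}]}}

```text
time: 32.52
tool_pos: [428.8, -53.5, 227.8]
tcp_rot: [180.0, 0.0, 172.0]
ft_force: [-0.1, -0.5, 0.9]
finger_gap: 85.3
grip_force: 0.0
```

```bash
python3 g.py 427.5 -58 139
```

```text
t 32.52 tcp [428.8 -53.5 227.8] yaw [180.     0.   172.01] gap 85.3 grip 0.0 F [-0.1 -0.5  0.9]
tool shift [ 0.7 -4.7 88.8] len 89.0
```

>>> {"method": "carry_out", "body": {"commands": [{"translation": [0.0007,-0.0047,0],"spin": 0,"jaw": 0.0854},{"translation": [0,0,0.025],"spin": 0,"jaw": 0.0854},{"translation": [0,0,0.025],"spin": 0,"jaw": 0.0854},{"translation": [0,0,0.02],"spin": 0,"jaw": 0.0854},{"translation": [0,0,0.015],"spin": 0,"jaw": 0.0854},{"translation": [0,0,0.004],"spin": 0,"jaw": 0.0854},{"translation": [0,0,0],"spin": 0,"jaw": 0.0854},{"translation": [0,0,0],"spin": 0,"jaw": 0.0854}]}}

```text
time: 33.18
tool_pos: [427.7, -58.5, 139.5]
tcp_rot: [-180.0, 0.0, 172.0]
ft_force: [0.6, -0.4, 0.8]
finger_gap: 85.3
grip_force: 0.0
```

>>> {"method": "carry_out", "body": {"commands": [{"translation": [0,0,0],"spin": 0,"jaw": 0.04},{"translation": [0,0,0],"spin": 0,"jaw": 0.04},{"translation": [0,0,0],"spin": 0,"jaw": 0.04},{"translation": [0,0,0],"spin": 0,"jaw": 0.04},{"translation": [0,0,0],"spin": 0,"jaw": 0.04},{"translation": [0,0,0],"spin": 0,"jaw": 0.04},{"translation": [0,0,0],"spin": 0,"jaw": 0.04},{"translation": [0,0,0],"spin": 0,"jaw": 0.04}]}}

```text
time: 33.85
tool_pos: [428.6, -58.4, 140.6]
tcp_rot: [-180.0, 0.2, 172.0]
ft_force: [-0.6, -0.2, 6.7]
finger_gap: 45.6
grip_force: 71.4
```

```bash
python3 g.py 593.5 339 285
```

```text
t 33.85 tcp [428.6 -58.4 140.6] yaw [-1.7999e+02  1.7000e-01  1.7200e+02] gap 45.6 grip 71.4 F [-0.6 -0.2  6.7]
tool shift [-107.9  416.5 -144.4] len 454.0
```

>>> {"method": "carry_out", "body": {"commands": [{"translation": [0,0,-0.01],"spin": 0,"jaw": 0.04},{"translation": [0,0,-0.025],"spin": 0,"jaw": 0.04},{"translation": [0,0,-0.03],"spin": 0,"jaw": 0.04},{"translation": [0,0,-0.03],"spin": 0,"jaw": 0.04},{"translation": [0,0,-0.03],"spin": 0,"jaw": 0.04},{"translation": [-0.004,0.015,0],"spin": 0,"jaw": 0.04},{"translation": [-0.0075,0.029,0],"spin": 0,"jaw": 0.04},{"translation": [-0.0075,0.029,0],"spin": 0,"jaw": 0.04}]}}

```text
time: 34.52
tool_pos: [457.0, 11.7, 265.5]
tcp_rot: [-180.0, 0.1, 171.9]
ft_force: [0.5, 0.4, -2.3]
finger_gap: 45.8
grip_force: 72.3
```

>>> {"method": "carry_out", "body": {"commands": [{"translation": [-0.0075,0.029,0],"spin": 0,"jaw": 0.04},{"translation": [-0.0075,0.029,0],"spin": 0,"jaw": 0.04},{"translation": [-0.0075,0.029,0],"spin": 0,"jaw": 0.04},{"translation": [-0.0075,0.029,0],"spin": 0,"jaw": 0.04},{"translation": [-0.0075,0.029,0],"spin": 0,"jaw": 0.04},{"translation": [-0.0075,0.029,0],"spin": 0,"jaw": 0.04},{"translation": [-0.0075,0.029,0],"spin": 0,"jaw": 0.04},{"translation": [-0.0075,0.029,0],"spin": 0,"jaw": 0.04}]}}

```text
time: 35.18
tool_pos: [548.3, 234.3, 264.1]
tcp_rot: [-180.0, -0.0, 172.0]
ft_force: [0.5, -1.2, -0.8]
finger_gap: 45.4
grip_force: 72.3
```

>>> {"method": "carry_out", "body": {"commands": [{"translation": [-0.0075,0.029,0],"spin": 0,"jaw": 0.04},{"translation": [-0.0075,0.029,0],"spin": 0,"jaw": 0.04},{"translation": [-0.0075,0.029,0],"spin": 0,"jaw": 0.04},{"translation": [-0.004,0.015,0],"spin": 0,"jaw": 0.04},{"translation": [0,0,0],"spin": 0,"jaw": 0.04},{"translation": [0,0,0],"spin": 0,"jaw": 0.04},{"translation": [0,0,0],"spin": 0,"jaw": 0.04},{"translation": [0,0,0],"spin": 0,"jaw": 0.04}]}}

```text
time: 35.85
tool_pos: [588.5, 329.2, 264.1]
tcp_rot: [-180.0, -0.0, 171.9]
ft_force: [-0.4, -0.5, -2.6]
finger_gap: 45.5
grip_force: 72.6
```

```bash
python3 g.py 593.5 339 200
```

```text
t 35.85 tcp [588.5 329.2 264.1] yaw [-179.98   -0.    171.95] gap 45.5 grip 72.6 F [-0.4 -0.5 -2.6]
tool shift [-3.5 10.4 64.1] len 65.0
```

>>> {"method": "carry_out", "body": {"commands": [{"translation": [-0.0035,0.0104,0],"spin": 0,"jaw": 0.04},{"translation": [0,0,0.02],"spin": 0,"jaw": 0.04},{"translation": [0,0,0.02],"spin": 0,"jaw": 0.04},{"translation": [0,0,0.016],"spin": 0,"jaw": 0.04},{"translation": [0,0,0.006],"spin": 0,"jaw": 0.04},{"translation": [0,0,0],"spin": 0,"jaw": 0.04},{"translation": [0,0,0],"spin": 0,"jaw": 0.04},{"translation": [0,0,0],"spin": 0,"jaw": 0.04}]}}

```text
time: 36.52
tool_pos: [594.3, 339.9, 203.8]
tcp_rot: [179.9, 0.1, 172.0]
ft_force: [-0.0, -0.1, -1.9]
finger_gap: 45.4
grip_force: 72.7
```

```bash
python3 g.py 593.5 339 155; python3 - <<'E'
from bench import r
import cv2,numpy as np
from h import *
p=r.snapshot("side");q=r.sense()["tool_pos"]
u,v=map(int,proj(p,q-[0,0,100])[0]);im=cv2.resize(p["pixels"],None,fx=4,fy=4,interpolation=2)
dr=lambda X,col:cv2.polylines(im,[np.round((proj(p,X)+.5)*4).astype(np.int32)],True,col,1)
dr(ring(29,-140.6)+q,(0,0,255));dr(place(ring(37,43,84),510.5,349,-.115),(255,0,0))
cv2.imwrite("pics/g9.png",im[(v-90)*4:(v+55)*4,(u-60)*4:(u+80)*4])
E
```

```text
t 36.52 tcp [594.3 339.9 203.8] yaw [1.7992e+02 1.2000e-01 1.7197e+02] gap 45.4 grip 72.7 F [-0.  -0.1 -1.9]
tool shift [ 0.7 -1.  48.8] len 49.0
```

View pics/g9.png

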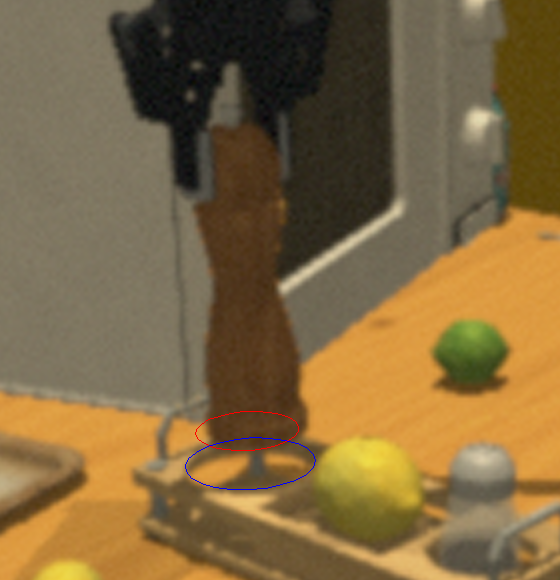

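The crop shows the mill over the large well, leaning about 1.5°. Its base is at about (257,430) in the crop and the well's centre at about (246,463), so it sits roughly 6 mm towards −x. I'll shift 5.5 mm towards +x and lower it in stages.

>>> {"method": "carry_out", "body": {"commands": [{"translation": [-0.0055,-0.0005,0],"spin": 0,"jaw": 0.04},{"translation": [0,0,0.006],"spin": 0,"jaw": 0.04},{"translation": [0,0,0.006],"spin": 0,"jaw": 0.04},{"translation": [0,0,0.006],"spin": 0,"jaw": 0.04},{"translation": [0,0,0.006],"spin": 0,"jaw": 0.04},{"translation": [0,0,0],"spin": 0,"jaw": 0.04},{"translation": [0,0,0],"spin": 0,"jaw": 0.04},{"translation": [0,0,0],"spin": 0,"jaw": 0.04}]}}

```text
time: 37.23
tool_pos: [598.8, 338.7, 177.7]
tcp_rot: [-180.0, -0.0, 172.0]
ft_force: [-0.0, 0.7, -1.9]
finger_gap: 46.0
grip_force: 72.7
```

```bash
python3 g.py 599 339 155; python3 - <<'E'
from bench import r
import cv2,numpy as np
from h import *
p=r.snapshot("side");q=r.sense()["tool_pos"]
u,v=map(int,proj(p,q-[0,0,100])[0]);im=cv2.resize(p["pixels"],None,fx=5,fy=5,interpolation=2)
dr=lambda X,col:cv2.polylines(im,[np.round((proj(p,X)+.5)*5).astype(np.int32)],True,col,1)
dr(place(ring(37,43,84),510.5,349,-.115),(255,0,0))
cv2.imwrite("pics/g10.png",im[(v-50)*5:(v+60)*5,(u-60)*5:(u+60)*5])
E
```

```text
t 37.23 tcp [598.8 338.7 177.7] yaw [-1.7999e+02 -1.0000e-02  1.7199e+02] gap 46.0 grip 72.7 F [-0.   0.7 -1.9]
tool shift [-0.1  0.3 22.7] len 23.0
```

View pics/g10.png

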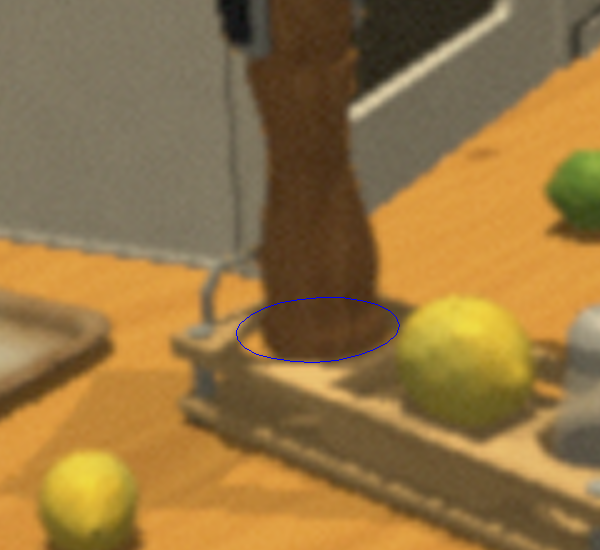

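The crop shows the base inside the rim ellipse at about (322,340) in the crop, still a little to the right, with no contact force. I'll continue with a further 2 mm towards +x.

>>> {"method": "carry_out", "body": {"commands": [{"translation": [-0.002,0,0],"spin": 0,"jaw": 0.04},{"translation": [0,0,0.004],"spin": 0,"jaw": 0.04},{"translation": [0,0,0.004],"spin": 0,"jaw": 0.04},{"translation": [0,0,0.004],"spin": 0,"jaw": 0.04},{"translation": [0,0,0.003],"spin": 0,"jaw": 0.04},{"translation": [0,0,0],"spin": 0,"jaw": 0.04},{"translation": [0,0,0],"spin": 0,"jaw": 0.04},{"translation": [0,0,0],"spin": 0,"jaw": 0.04}]}}

```text
time: 37.95
tool_pos: [600.9, 338.4, 162.8]
tcp_rot: [-180.0, -0.0, 172.0]
ft_force: [-0.2, -0.2, -2.0]
finger_gap: 45.3
grip_force: 72.7
```

>>> {"method": "carry_out", "body": {"commands": [{"translation": [0,0,0.003],"spin": 0,"jaw": 0.04},{"translation": [0,0,0.003],"spin": 0,"jaw": 0.04},{"translation": [0,0,0.002],"spin": 0,"jaw": 0.04},{"translation": [0,0,0],"spin": 0,"jaw": 0.04},{"translation": [0,0,0],"spin": 0,"jaw": 0.04},{"translation": [0,0,0],"spin": 0,"jaw": 0.04},{"translation": [0,0,0],"spin": 0,"jaw": 0.04},{"translation": [0,0,0],"spin": 0,"jaw": 0.04}]}}

```text
time: 38.62
tool_pos: [601.0, 338.4, 155.0]
tcp_rot: [180.0, 0.0, 172.0]
ft_force: [-0.1, -0.9, -1.5]
finger_gap: 45.5
grip_force: 72.7
```

>>> {"method": "carry_out", "body": {"commands": [{"translation": [0,0,0.001],"spin": 0,"jaw": 0.04},{"translation": [0,0,0.001],"spin": 0,"jaw": 0.04},{"translation": [0,0,0],"spin": 0,"jaw": 0.04},{"translation": [0,0,0],"spin": 0,"jaw": 0.04},{"translation": [0,0,0],"spin": 0,"jaw": 0.04},{"translation": [0,0,0],"spin": 0,"jaw": 0.04},{"translation": [0,0,0],"spin": 0,"jaw": 0.04},{"translation": [0,0,0],"spin": 0,"jaw": 0.04}]}}

```text
time: 39.28
tool_pos: [601.3, 338.5, 153.7]
tcp_rot: [180.0, 0.1, 172.0]
ft_force: [-0.7, -0.6, 5.7]
finger_gap: 45.6
grip_force: 73.3
```

>>> {"method": "carry_out", "body": {"commands": [{"translation": [0,0,0],"spin": 0,"jaw": 0.05},{"translation": [0,0,0],"spin": 0,"jaw": 0.056},{"translation": [0,0,0],"spin": 0,"jaw": 0.064},{"translation": [0,0,0],"spin": 0,"jaw": 0.075},{"translation": [0,0,0],"spin": 0,"jaw": 0.0854},{"translation": [0,0,0],"spin": 0,"jaw": 0.0854},{"translation": [0,0,0],"spin": 0,"jaw": 0.0854},{"translation": [0,0,0],"spin": 0,"jaw": 0.0854}]}}

```text
time: 39.95
tool_pos: [600.9, 338.4, 152.8]
tcp_rot: [180.0, -0.0, 172.0]
ft_force: [-0.2, 0.6, 0.6]
finger_gap: 85.3
grip_force: 0.0
```

>>> {"method": "carry_out", "body": {"commands": [{"translation": [0,0,-0.015],"spin": 0,"jaw": 0.0854},{"translation": [0,0,-0.03],"spin": 0,"jaw": 0.0854},{"translation": [0,0,-0.035],"spin": 0,"jaw": 0.0854},{"translation": [0,0,-0.035],"spin": 0,"jaw": 0.0854},{"translation": [0,0,-0.015],"spin": 0,"jaw": 0.0854},{"translation": [0.03,-0.02,0],"spin": 0,"jaw": 0.0854},{"translation": [0.03,-0.02,0],"spin": 0,"jaw": 0.0854},{"translation": [0.03,-0.02,0],"spin": 0,"jaw": 0.0854}]}}

```text
time: 40.62
tool_pos: [502.7, 291.1, 282.4]
tcp_rot: [-180.0, -0.0, 172.0]
ft_force: [-0.1, -1.1, 1.6]
finger_gap: 85.0
grip_force: 0.0
```

>>> {"method": "carry_out", "body": {"commands": [{"translation": [0.03,-0.025,0],"spin": 0,"jaw": 0.0854},{"translation": [0.03,-0.025,0],"spin": 0,"jaw": 0.0854},{"translation": [0,-0.035,0],"spin": 0,"jaw": 0.0854},{"translation": [0,-0.035,0],"spin": 0,"jaw": 0.0854},{"translation": [0,-0.035,0],"spin": 0,"jaw": 0.0854},{"translation": [0,-0.035,0],"spin": 0,"jaw": 0.0854},{"translation": [0,0,0],"spin": 0,"jaw": 0.0854},{"translation": [0,0,0],"spin": 0,"jaw": 0.0854}]}}

```text
time: 41.28
tool_pos: [417.6, 110.3, 283.3]
tcp_rot: [180.0, 0.1, 171.8]
ft_force: [-0.7, 0.8, -0.3]
finger_gap: 85.5
grip_force: 0.0
```

```bash
python3 - <<'E'
from bench import r
import cv2,numpy as np
from h import *
t=r.snapshot("top");p=r.snapshot("side");o=[]
C=(510.5,349,-.115);D=(510,-216,-.167)
for s,k,(u0,u1,v0,v1) in((t,4.3,(190,265,140,262)),(p,4,(230,340,110,240))):
    im=cv2.resize(s["pixels"],None,fx=k,fy=k,interpolation=2)
    dr=lambda X,col:cv2.polylines(im,[np.round((proj(s,X)+.5)*k).astype(np.int32)],True,col,1)
    dr(place(ring(37,43,84),*C),(255,0,0));dr(place(ring(25,178,84),*C),(0,0,255));dr(place(ring(17,95,-92),*C),(0,0,255))
    if s is t: dr(place(ring(29,43,-92),*C),(255,0,0))
    o.append(im[int(v0*k):int(v1*k),int(u0*k):int(u1*k)])
H=max(a.shape[0] for a in o);o=[np.vstack([a,np.zeros((H-a.shape[0],a.shape[1],3),np.uint8)]) for a in o]
q=np.hstack(o);print(q.shape);cv2.imwrite("pics/g11.png",q)
E
```

```text
(524, 762, 3)
```

View pics/g11.png

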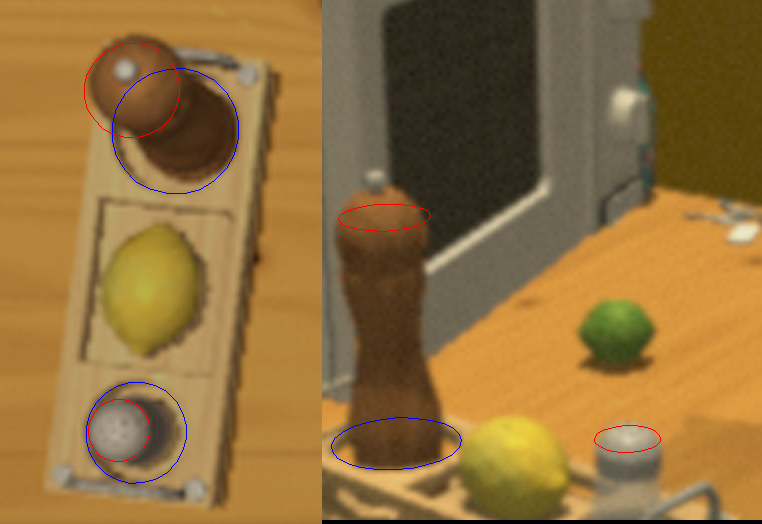

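The crop shows the mill standing in the large well, with the lemon and salt in place. The mill's head is a few mm off the predicted circle at about (222,159), so I'll fit its base position and tilt from both views.

```bash
python3 - <<'E'
from bench import r
from h import *
t=r.snapshot("top");p=r.snapshot("side");S=4
ms=[]
for s in(t,p):
    g=r.regions_of(s,"pepper_mill")[0];print(g["score"],g["xy"],g["pixels"].sum())
    ms.append(cv2.resize(np.array(g["pixels"]).astype(np.uint8),None,fx=S,fy=S,interpolation=0))
parts=[np.r_[ring(29,0),ring(29,25)],np.r_[ring(29,25),ring(29,45),ring(19,100)],np.r_[ring(19,100),ring(25,138)],np.r_[ring(25,138),ring(25,170),ring(14,182)],np.r_[ring(5,180),ring(5,190)]]
def f(q):
    R=cv2.Rodrigues(np.array([q[2],q[3],0.])/100)[0];c=0
    for s,m in zip((t,p),ms):
        h=0
        for P in parts:h=h|hullmask(s,P@R.T+[q[0],q[1],13],S)
        if s is t: pass
        c-=float((h&m).sum())/float((h|m).sum())
    return c
x=np.array([593.5,339,0,0.])
o=minimize(f,x,method="Nelder-Mead",options=dict(initial_simplex=np.vstack([x]+[x+6*np.eye(4)[i] for i in range(4)]),xatol=.1,fatol=1e-4,maxiter=400))
print(o.x,o.fun)
q=o.x;d=np.array([q[0]-510.5,q[1]-349]);c,s=np.cos(-.115),np.sin(-.115);print("in caddy",c*d[0]+s*d[1],-s*d[0]+c*d[1])
# caddy check
for n,x0 in(("long_caddy",(510,349)),("short_caddy",(510,-216))):
    g=r.regions_of(t,n)[0];print(n,[ (np.round(d["xy"],1),round(d["score"],2)) for d in r.landmark_of(t,n)[:1]],back(t,r.landmark_of(t,n)[0]["xy"],0).round(1))
for n in("lime","garlic_bulb"):
    g=r.landmark_of(t,n)[0];print(n,np.round(g["xy"],1),g["score"])
E
```

```text
0.97 [229.4, 164.7] 684
0.87 [243.0, 193.2] 1423
[599.33600203 338.8163822    1.63582136  -2.45822871] -1.651316683633256
in caddy 89.41775749959908 0.077284232778279
long_caddy [(array([228.6, 205.8]), 0.76)] [507.7 349.6   0. ]Traceback (most recent call last):
  File "<stdin>", line 23, in <module>
IndexError: list index out of range
```

```bash
python3 - <<'E'
from bench import r
print(r.sense()["time"],r.hand_in())
E
```

```text
the job is handed in; nothing more can be done
41.8833 None
```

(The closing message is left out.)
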